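# Put up keyhole hook plates and hang the parts baskets at a goldsmith's bench

## Task

Put up the three aluminium hook plates on the bench's white side panel: pass the round opening of each one's keyhole over the head of a free screw and slide the plate down until the slot is fully home on the screw and the plate hangs upright, hook outwards. Then hang every little basket by its handle, one to a hook, so that the bail lies down in the seat behind the upturned tip. Leave the other things on the bench where they are.

Things in the scene. Friction and masses are not known exactly. Their poses are not given: they have to be found in the camera images.
- wing: White upright side panel of the bench (its side wing), 380 mm long, 18 mm thick, top edge 186 mm above the bench, with three steel screws level in one row, 100 mm apart, in its face. Fixed. Origin on the face's lower edge, mid-length. Axes: x into the panel (its face and the screws look along -x, to the middle of the bench), y level along the panel, z up.
- screw_1 (a point): Screw 1 of 3 in the side panel, 120 mm above the bench: a shank 8 mm in diameter stands 8 mm out of the panel's face and ends in a round head 18 mm in diameter, 5 mm thick. The point is on the shank's axis, 4 mm out from the face. Axes as the panel's: the screw sticks out along -x, y along the panel, z up.
- screw_2 (a point): Screw 2 of 3 in the side panel, 120 mm above the bench: a shank 8 mm in diameter stands 8 mm out of the panel's face and ends in a round head 18 mm in diameter, 5 mm thick. The point is on the shank's axis, 4 mm out from the face. Axes as the panel's: the screw sticks out along -x, y along the panel, z up.
- screw_3 (a point): Screw 3 of 3 in the side panel, 120 mm above the bench: a shank 8 mm in diameter stands 8 mm out of the panel's face and ends in a round head 18 mm in diameter, 5 mm thick. The point is on the shank's axis, 4 mm out from the face. Axes as the panel's: the screw sticks out along -x, y along the panel, z up.
- plate_a_slot (a point): Aluminium keyhole hook plate, 50 mm wide, 98 mm high, 5 mm thick, standing on its own foot. The point is where a screw's axis lies when it is locked: in the upper part of the 12 mm wide slot, mid-thickness, 56 mm above the plate's underside (slot ends at 60). Axes: x from front to back (hook arm along -x; the back goes against the panel), y across, z up. The three plates are alike.
- plate_a_grip (a point): Same plate: centre of the root of its hook arm, the place to grip, 23.5 mm in front of mid-thickness, 86 mm above the underside: a level bar 12 mm wide (y), 24 mm high (top level with the plate's top edge), 42 mm long. The keyhole's round opening is 28 mm across, its centre 28 mm straight below the slot point, 28 mm above the underside; the slot runs up from it.
- plate_a_seat (a point): Same plate: centre of the hook's seat, on its flat top, 86 mm above the underside, 64.5 mm in front of mid-thickness. The seat is the lower outer part of the arm, 12 mm wide and high, free for 40 mm between the thick root (12 mm higher) and the upturned tip (6 mm thick, 18 mm higher). The foot is a 5 mm flange reaching 35 mm forward. Mass about 0.22 kg. Any plate may go on any screw.
- plate_b_slot (a point): Aluminium keyhole hook plate, 50 mm wide, 98 mm high, 5 mm thick, standing on its own foot. The point is where a screw's axis lies when it is locked: in the upper part of the 12 mm wide slot, mid-thickness, 56 mm above the plate's underside (slot ends at 60). Axes: x from front to back (hook arm along -x; the back goes against the panel), y across, z up. The three plates are alike.
- plate_b_grip (a point): Same plate: centre of the root of its hook arm, the place to grip, 23.5 mm in front of mid-thickness, 86 mm above the underside: a level bar 12 mm wide (y), 24 mm high (top level with the plate's top edge), 42 mm long. The keyhole's round opening is 28 mm across, its centre 28 mm straight below the slot point, 28 mm above the underside; the slot runs up from it.
- plate_b_seat (a point): Same plate: centre of the hook's seat, on its flat top, 86 mm above the underside, 64.5 mm in front of mid-thickness. The seat is the lower outer part of the arm, 12 mm wide and high, free for 40 mm between the thick root (12 mm higher) and the upturned tip (6 mm thick, 18 mm higher). The foot is a 5 mm flange reaching 35 mm forward. Mass about 0.22 kg. Any plate may go on any screw.
- plate_c_slot (a point): Aluminium keyhole hook plate, 50 mm wide, 98 mm high, 5 mm thick, standing on its own foot. The point is where a screw's axis lies when it is locked: in the upper part of the 12 mm wide slot, mid-thickness, 56 mm above the plate's underside (slot ends at 60). Axes: x from front to back (hook arm along -x; the back goes against the panel), y across, z up. The three plates are alike.
- plate_c_grip (a point): Same plate: centre of the root of its hook arm, the place to grip, 23.5 mm in front of mid-thickness, 86 mm above the underside: a level bar 12 mm wide (y), 24 mm high (top level with the plate's top edge), 42 mm long. The keyhole's round opening is 28 mm across, its centre 28 mm straight below the slot point, 28 mm above the underside; the slot runs up from it.
- plate_c_seat (a point): Same plate: centre of the hook's seat, on its flat top, 86 mm above the underside, 64.5 mm in front of mid-thickness. The seat is the lower outer part of the arm, 12 mm wide and high, free for 40 mm between the thick root (12 mm higher) and the upturned tip (6 mm thick, 18 mm higher). The foot is a 5 mm flange reaching 35 mm forward. Mass about 0.22 kg. Any plate may go on any screw.
- basket_a_bail (a point): Small steel parts basket, 50 x 56 mm, 36 mm deep, 0.13 kg, 138 mm tall, with a stiff bail (handle, 59 mm wide). The point is the middle of the bail's level top bar (6 mm round), 86 mm above the underside, 47 mm free below it. On the bar stands a grip tab 10 mm thick (x), 24 mm wide (y), 50 mm high, centre 27 mm above the point. x square to the bail's plane, z up. 2 or 3 baskets; absent: None.
- basket_b_bail (a point): Small steel parts basket, 50 x 56 mm, 36 mm deep, 0.13 kg, 138 mm tall, with a stiff bail (handle, 59 mm wide). The point is the middle of the bail's level top bar (6 mm round), 86 mm above the underside, 47 mm free below it. On the bar stands a grip tab 10 mm thick (x), 24 mm wide (y), 50 mm high, centre 27 mm above the point. x square to the bail's plane, z up. 2 or 3 baskets; absent: None.
- basket_c_bail (a point): Small steel parts basket, 50 x 56 mm, 36 mm deep, 0.13 kg, 138 mm tall, with a stiff bail (handle, 59 mm wide). The point is the middle of the bail's level top bar (6 mm round), 86 mm above the underside, 47 mm free below it. On the bar stands a grip tab 10 mm thick (x), 24 mm wide (y), 50 mm high, centre 27 mm above the point. x square to the bail's plane, z up. 2 or 3 baskets; absent: None.
- tin: Bystander: closed round metal tin, 52 mm across, 45 mm tall, standing among the plates and baskets. Origin at the centre of its underside.
- jar: Bystander: amber glass jar with lid, 60 mm across, 75 mm tall. Origin at the centre of its underside.
- pliers: Bystander: pliers with orange handles lying flat, about 180 mm long. Origin at the centre of its underside.
- hammer: Bystander: small hammer lying flat, 220 mm long. Origin at the centre of its underside.
- bench_peg: Bystander: wooden bench peg block, 90 x 60 mm, 38 mm high. Origin at the centre of its underside.
- mandrel: Bystander: steel ring mandrel standing upright on its 40 mm foot, 160 mm tall. Origin at the centre of its underside.
- bench_block: Bystander: flat square steel block, 65 x 65 x 20 mm. Origin at the centre of its underside.
There are look-alikes about, which are no part of the job. What is shaped like the part that bears plate_a_slot but green or pink is not meant.

How it is judged:
At the end, for the whole second after the job is handed in: All three plates hang upright (within 8 degrees) on screws, the screw at the top end of the slot (within 8 mm); each basket present hangs upright (within 14 degrees), the bail's middle on the seat of a hook (height within 9 mm, sideways 20 mm), between root and tip, on different hooks ((distance between plate_a_slot and screw_1 below 0.008 m or distance between plate_a_slot and screw_2 below 0.008 m or distance between plate_a_slot and screw_3 below 0.008 m) and angle between each of plate_a_slot, plate_b_slot, plate_c_slot's own z axis and vertical below 0.15 rad and (distance between plate_b_slot and screw_1 below 0.008 m or distance between plate_b_slot and screw_2 below 0.008 m or distance between plate_b_slot and screw_3 below 0.008 m) and (distance between plate_c_slot and screw_1 below 0.008 m or distance between plate_c_slot and screw_2 below 0.008 m or distance between plate_c_slot and screw_3 below 0.008 m) and ((x of basket_a_bail in the frame of screw_1 between -0.086 and -0.04 m and y of basket_a_bail in the frame of screw_1 between -0.02 and 0.02 m and z of basket_a_bail in the frame of screw_1 between 0.024 and 0.042 m) or (x of basket_a_bail in the frame of screw_2 between -0.086 and -0.04 m and y of basket_a_bail in the frame of screw_2 between -0.02 and 0.02 m and z of basket_a_bail in the frame of screw_2 between 0.024 and 0.042 m) or (x of basket_a_bail in the frame of screw_3 between -0.086 and -0.04 m and y of basket_a_bail in the frame of screw_3 between -0.02 and 0.02 m and z of basket_a_bail in the frame of screw_3 between 0.024 and 0.042 m)) and angle between each of basket_a_bail, basket_b_bail, basket_c_bail's own z axis and vertical below 0.25 rad and ((x of basket_b_bail in the frame of screw_1 between -0.086 and -0.04 m and y of basket_b_bail in the frame of screw_1 between -0.02 and 0.02 m and z of basket_b_bail in the frame of screw_1 between 0.024 and 0.042 m) or (x of basket_b_bail in the frame of screw_2 between -0.086 and -0.04 m and y of basket_b_bail in the frame of screw_2 between -0.02 and 0.02 m and z of basket_b_bail in the frame of screw_2 between 0.024 and 0.042 m) or (x of basket_b_bail in the frame of screw_3 between -0.086 and -0.04 m and y of basket_b_bail in the frame of screw_3 between -0.02 and 0.02 m and z of basket_b_bail in the frame of screw_3 between 0.024 and 0.042 m)) and ((x of basket_c_bail in the frame of screw_1 between -0.086 and -0.04 m and y of basket_c_bail in the frame of screw_1 between -0.02 and 0.02 m and z of basket_c_bail in the frame of screw_1 between 0.024 and 0.042 m) or (x of basket_c_bail in the frame of screw_2 between -0.086 and -0.04 m and y of basket_c_bail in the frame of screw_2 between -0.02 and 0.02 m and z of basket_c_bail in the frame of screw_2 between 0.024 and 0.042 m) or (x of basket_c_bail in the frame of screw_3 between -0.086 and -0.04 m and y of basket_c_bail in the frame of screw_3 between -0.02 and 0.02 m and z of basket_c_bail in the frame of screw_3 between 0.024 and 0.042 m)) and distance between basket_a_bail and basket_b_bail above 0.04 m and distance between each of basket_a_bail, basket_b_bail and basket_c_bail above 0.04 m); the robot touches nothing.
It fails at once if another thing on the bench is knocked more than 40 mm from its place (distance of any of tin, jar, pliers, hammer, bench_peg, mandrel, bench_block from where it was at the start of the episode above 0.04 m).
Of basket_a, basket_b, basket_c only 2 to 3 are there at a start; the rules pass over those that are not, and their reading is None.
At some moment in a run one of basket_a, basket_b, basket_c may be knocked a few centimetres aside while the robot is not near it.
It also fails if it takes over 210 s, if anything falls off the work surface, if the arm or the gripper's body presses on something with over 40 N, if the wrist force passes 120 N, or if a joint passes its speed limit or range.

## Robot

A 7-joint arm with a two-finger parallel gripper is mounted at the origin on the work surface. World frame = base frame: x ahead of the robot, y to its left, z up, the work surface at z = 0. Lengths are in m, angles in rad, forces in N, time in s.
With the tool pointing down it reaches from about 0.4 to 0.875 m from the base axis. Payload 6.5 kg.
Tool frame: the origin (TCP) lies at the very end of the fingers, on their centre line; the grasp point (between the pads) lies 19 mm behind it; z points along the fingers, y is the line along which they close (so a half turn about z gives the same grasp; the last joint's range is limited). The gripper opens to 85 mm and grips with 20 to 120 N. Pads are 22 mm wide; open, the fingers measure 114 mm over their backs; the gripper's body (76 mm by 85 mm) begins 54 mm behind the grasp point. The pads swing forward as they close: fully open they stand 13 mm farther back than shut.
Start: joints at [-1.304, 0.536, -0.004, 1.538, 0.003, 1.067, -0.071], TCP at [0.212, 0.614, 0.231] pointing down, gripper open.
Joint ranges: [-2.7, 2.7], [-0.37, 2.16], [-1.27, 1.26], [0.24, 2.4], [-1.31, 4.45], [0.19, 1.91], [-2.76, 2.76]. Speed limits (rad/s): [2.39, 2.39, 3.14, 3.14, 3.14, 3.14, 3.14].

## Interface

Orientations are given as a unit quaternion [w, x, y, z].
In Python, from rig import bot, read_camera, hand_in gives the robot as it stands.
- The arm moves only by the tool play_rows, never from a script. Its argument "increments" is a list of rows, each a list of 6 numbers: the shift along the tool's x, y, z in mm, then the turn, a rotation vector about the tool's x, y, z in rad. A call has 1 to 8 rows; each row shifts and turns the commanded pose from where the row before left it, along the tool's axes as they then stand; what a row does not reach is not made up. A row lasts 1/10 s, in which the tool goes at most 50 mm and 8.59 degrees, less where a joint would pass 70% of its speed; a pose out of reach is approached as far as the arm can. A call is refused whole if a number of a shift passes 50 or a number of a turn 0.15, either way. A call with a gripper value outside its range is refused whole. "claw" is the closure, from 0 (fully open) to 1 (shut), set as the call begins (left out, the last holds). The fingers move at their own pace and stop on an object; the grip force is fixed at half the most. Time passes only in rows, so rows that do not move let the fingers close. It gives the time, the measured TCP pose, the force, the opening and the grip force at its end, in the units of the state.
- bot.read_state(): the state, without advancing time (a new reading comes with each control period).
- read_camera(name): name is "scene" or "top" or "wrist"; returns a dict with "pixels" (480x640x3 uint8, red, green, blue), "mtx" (3x3 intrinsics, pixels), "position" and "attitude" of the camera in the world. Camera axes: x right, y down, z forward; pixel columns grow to the right and rows downward; lengths in m; the calibration is good to about 2 mm. A picture is of the moment at which its call begins. There is no depth.
- hand_in(): hands the job in; it is judged then, once.
The state is a dict: "time": time; "joints": joint angles; "qd": joint speeds; "joint_torque": joint torques, N m; "tcp_pos": TCP position; "orientation": TCP orientation; "ft_force": force on the tool from outside, world axes, zero at the start; "torque": the same for the moment, N m; "finger_gap": opening from 0.0 (shut) to 1.0 (fully open); "grasp_force": force on a finger pad.
Only numpy, scipy, OpenCV 4.12 (cv2) and the standard library are available. Lean on these libraries where they do the work, as an engineer would, in place of code of your own. Each camera call takes 0.05 s, during which the arm holds its last target. There are 200 camera calls.

## Working session

There is one attempt and no reset: what is moved stays moved. The work goes in short steps, Python scripts to look and compute and a tool call to move; the robot and the scene stay as the last step left them, time stands still between calls to the robot, and variables do not carry over. Pictures are saved under pics/ and viewed, at most 14 in all, crops included, and the job is handed in when it is done.

Besides the shell and the picture viewer there is one more tool, called after "Request:" in YAML: its name, and indented under it one key for each argument. play_rows: Moves the arm, as the interface text tells. Its arguments: {"type":"object","properties":{"increments":{"type":"array","items":{"type":"array","items":{"type":"number"}}},"claw":{"type":"number"}},"required":["increments"]}

```bash
mkdir -p pics; ls; cat > h.py <<'E'
import numpy as np, cv2
from scipy.spatial.transform import Rotation as R
from rig import bot, read_camera, hand_in
def quat(q): return R.from_quat([q[1],q[2],q[3],q[0]])
def snap(name,tag):
    c=read_camera(name); cv2.imwrite(f'pics/{tag}.png',c['pixels'][:,:,::-1])
    np.savez(f'pics/{tag}.npz',K=c['mtx'],p=c['position'],a=np.array(c['attitude']))
    return c
def load(tag):
    d=np.load(f'pics/{tag}.npz'); a=d['a']
    return d['K'],d['p'],(a if a.shape==(3,3) else quat(a).as_matrix())
def ray(tag,uv):
    K,p,A=load(tag); d=A@np.linalg.inv(K)@np.array([uv[0],uv[1],1.]); return p,d/np.linalg.norm(d)
def onz(tag,uv,z):
    p,d=ray(tag,uv); return p+d*(z-p[2])/d[2]
def tri(*obs):
    M=np.zeros((3,3));b=np.zeros(3);L=[ray(*o) for o in obs]
    for p,d in L: Q=np.eye(3)-np.outer(d,d);M+=Q;b+=Q@p
    x=np.linalg.solve(M,b); return x,[np.linalg.norm((np.eye(3)-np.outer(d,d))@(x-p))*1e3 for p,d in L]
def proj(tag,X):
    K,p,A=load(tag); c=A.T@(np.array(X)-p); u=K@c; return u[:2]/u[2]
E
python3 - <<'E'
from h import *
for n in ['scene','top','wrist']:
    c=snap(n,n+'0'); print(n,c['mtx'].tolist(),c['position'],c['attitude'])
s=bot.read_state(); print(s)
E
```

```text
pics
scene [[518.667641151936, 0.0, 321.28383978279305], [0.0, 518.667641151936, 237.61162326804052], [0.0, 0.0, 1.0]] [ 1.28117398 -0.6119803   0.98111516] [-0.38551552  0.82985042  0.36229469 -0.17739397]
top [[532.0869889281063, 0.0, 324.972171417879], [0.0, 532.0869889281063, 240.23144784829844], [0.0, 0.0, 1.0]] [0.20044252 0.05372953 1.59858034] [-0.07292274  0.70462624 -0.70313543  0.06151998]
wrist [[369.7279673249258, 0.0, 313.9568330924882], [0.0, 369.7279673249258, 242.8822136703093], [0.0, 0.0, 1.0]] [0.1495359  0.63670077 0.37277912] [0.11127732 0.80701189 0.5746846  0.07801783]
{'time': 0.15, 'joints': array([-1.30420352,  0.53700418, -0.00446739,  1.5386295 ,  0.00255941,
        1.06729572, -0.07123033]), 'qd': array([ 0.00031606, -0.00120696,  0.00031122, -0.0027383 ,  0.00105439,
       -0.00015484, -0.00122348]), 'joint_torque': array([ 1.62052114e-03, -5.83784258e+01,  1.04975034e+00, -2.59350532e+01,
        1.24825179e-02,  6.57252356e-03,  7.66102488e-06]), 'tcp_pos': array([0.21216708, 0.61388977, 0.23061276]), 'orientation': array([-8.57213370e-05,  1.65606802e-01,  9.86191636e-01, -6.60299612e-04]), 'ft_force': array([-0.25964909,  0.36978134,  0.71797177]), 'torque': array([-0.02262593, -0.00269368, -0.0262267 ]), 'grasp_force': 0.0, 'finger_gap': 0.99728577203829}
```

View pics/scene0.png

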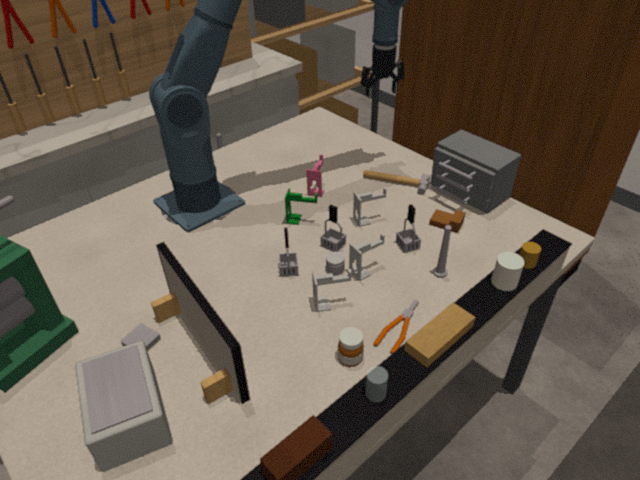

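View pics/top0.png

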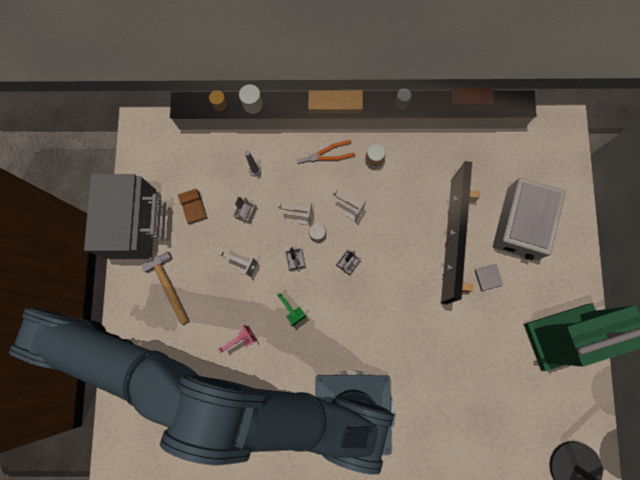

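The top view shows three bare plates at (297,210), (350,203) and (240,262), with three baskets at (245,208), (296,258) and (348,262). The tin is at (317,232). The look-alikes are green at (292,308) and pink at (238,340). The panel is at (455,235) and its face looks left, along +y. I'll look closer.

```bash
python3 - <<'E'
from h import *
im=cv2.imread('pics/top0.png')
a=cv2.resize(im[150:290,220:380],None,fx=5,fy=5,interpolation=cv2.INTER_CUBIC)[:600]
cv2.imwrite('pics/topcrop.png',cv2.resize(im[160:308,215:383],(672,592),interpolation=cv2.INTER_CUBIC))
for n,uv,z in [('p1',(297,210),.09),('p2',(350,203),.09),('p3',(240,262),.09),('b1',(243,203),.13),('b2',(296,250),.13),('b3',(349,258),.13),('tin',(317,232),.045),('s1',(450,190),.12),('s2',(450,234),.12),('s3',(448,277),.12),('wtop',(467,163),.186),('wbot',(445,301),.186),('jar',(375,155),.075),('mandrel',(250,154),.16)]:
    print(n,onz('top0',uv,z).round(3))
s=bot.read_state()
# wrist cam in tool frame
K,p,A=load('wrist0'); T=quat(s['orientation']).as_matrix()
print('cam in tool',T.T@(p-s['tcp_pos']),(T.T@A).round(3)); print(T.round(3))
E
```

```text
p1 [0.581 0.161 0.09 ]
p2 [0.602 0.006 0.09 ]
p3 [0.427 0.323 0.09 ]
b1 [0.592 0.313 0.13 ]
b2 [0.456 0.159 0.13 ]
b3 [0.433 0.011 0.13 ]
tin [0.525 0.103 0.045]
s1 [ 0.633 -0.28   0.12 ]
s2 [ 0.504 -0.275  0.12 ]
s3 [ 0.381 -0.265  0.12 ]
wtop [ 0.691 -0.316  0.186]
wbot [ 0.31  -0.24   0.186]
jar [ 0.755 -0.07   0.075]
mandrel [0.728 0.292 0.16 ]
cam in tool [ 0.06663972  0.00091273 -0.142171  ] [[-0.001 -0.963 -0.269]
 [ 1.    -0.001 -0.001]
 [ 0.001 -0.269  0.963]]
[[-0.945  0.327 -0.   ]
 [ 0.327  0.945 -0.001]
 [-0.    -0.001 -1.   ]]
```

View pics/topcrop.png

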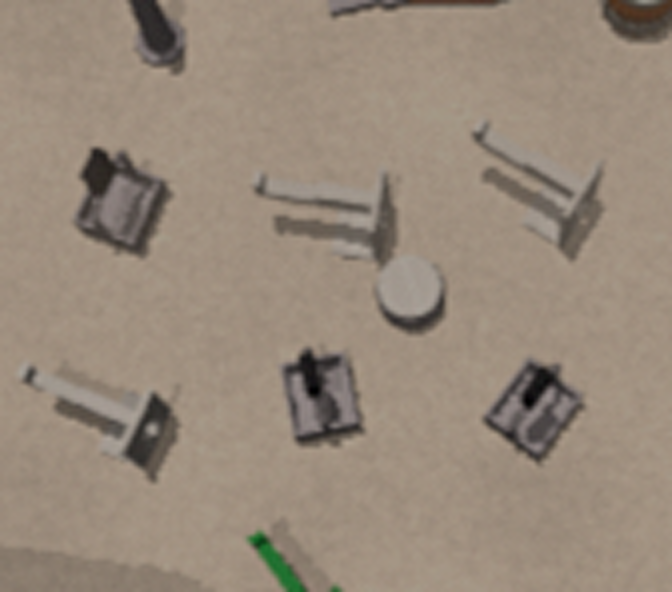

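The crop confirms plates with bare metal hooks pointing left (+y), so they already face roughly the right way for the panel. Next I bring the wrist camera over the scene.

Request:
play_rows:
  increments:
    - [-30,-20,-25,0,0,0]
    - [-37,-24,-25,0,0,0]
    - [-37,-24,-25,0,0,0]
    - [-37,-24,-25,0,0,0]
    - [-37,-24,0,0,0,0]
    - [-37,-24,0,0,0,0]
    - [-37,-24,0,0,0,0]
    - [-37,-24,0,0,0,0]

```text
time: 0.95
tcp_pos: [0.4237, 0.342, 0.3302]
orientation: [-0.0, 0.166, 0.986, -0.0]
ft_force: [1.4, 1.0, -0.9]
finger_gap: 0.997
grasp_force: 0.0
```

Request:
play_rows:
  increments:
    - [-37,-24,0,0,0,0]
    - [-37,-24,0,0,0,0]
    - [0,0,0,0,0,0.14]
    - [0,0,0,0,0,0.14]
    - [0,0,0,0,0,0.14]
    - [0,0,0,0,0,0.14]
    - [0,0,0,0,0,0.14]
    - [0,0,0,0,0,0.14]

```text
time: 1.75
tcp_pos: [0.477, 0.274, 0.33]
orientation: [-0.0, 0.556, 0.831, -0.0]
ft_force: [-0.0, 0.7, -0.8]
finger_gap: 0.999
grasp_force: 0.0
```

Request:
play_rows:
  increments:
    - [0,0,0,0,0,0.14]
    - [0,0,0,0,0,0.14]
    - [0,0,0,0,0,0.14]
    - [0,0,0,0,0,0.14]
    - [0,0,0,0,0,0]
    - [0,0,0,0,0,0]
    - [0,0,0,0,0,0]

```text
time: 2.45
tcp_pos: [0.4771, 0.2741, 0.3302]
orientation: [-0.0, 0.761, 0.649, -0.0]
ft_force: [-0.5, -0.5, 0.7]
finger_gap: 1.001
grasp_force: 0.0
```

```bash
python3 - <<'E'
from h import *
snap('wrist','wA'); s=bot.read_state(); print(s['time'],s['tcp_pos'],quat(s['orientation']).as_matrix().round(3),s['joints'].round(2))
E
```

```text
2.5 [0.47719461 0.27410892 0.33023087] [[ 0.159  0.987 -0.   ]
 [ 0.987 -0.159  0.   ]
 [-0.    -0.    -1.   ]] [-0.91  0.28  0.39  1.7  -0.11  1.18 -0.66]
```

Request:
play_rows:
  increments:
    - [-45,0,0,0,0,0]
    - [-45,0,0,0,0,0]
    - [-45,0,0,0,0,0]
    - [-45,0,0,0,0,0]
    - [-40,0,0,0,0,0]
    - [0,0,0,0,0,0]
    - [0,0,0,0,0,0]
    - [0,0,0,0,0,0]

```text
time: 3.3
tcp_pos: [0.4419, 0.0582, 0.3303]
orientation: [-0.0, 0.761, 0.648, 0.0]
ft_force: [-0.3, 0.7, 0.1]
finger_gap: 1.002
grasp_force: 0.0
```

```bash
python3 - <<'E'
from h import *
snap('wrist','wB'); s=bot.read_state(); print(s['time'],s['tcp_pos'],quat(s['orientation']).as_matrix().round(3),s['joints'].round(2))
E
```

```text
3.35 [0.44193956 0.05833907 0.33024209] [[ 0.159  0.987  0.   ]
 [ 0.987 -0.159 -0.   ]
 [ 0.     0.    -1.   ]] [-0.71  0.06  0.51  1.95 -0.03  1.14 -0.35]
```

View pics/wA.png

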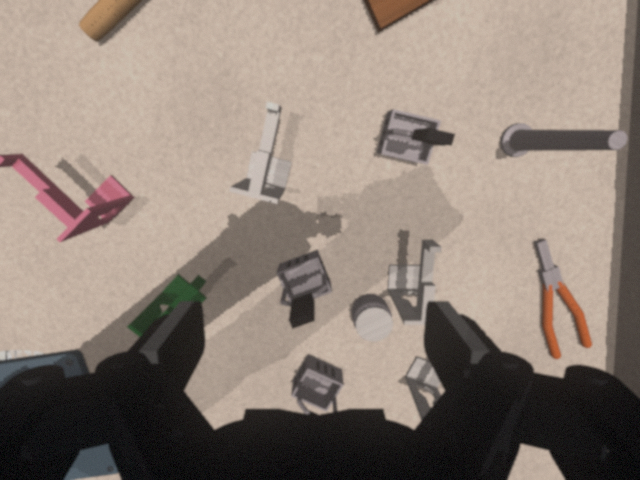

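View pics/wB.png

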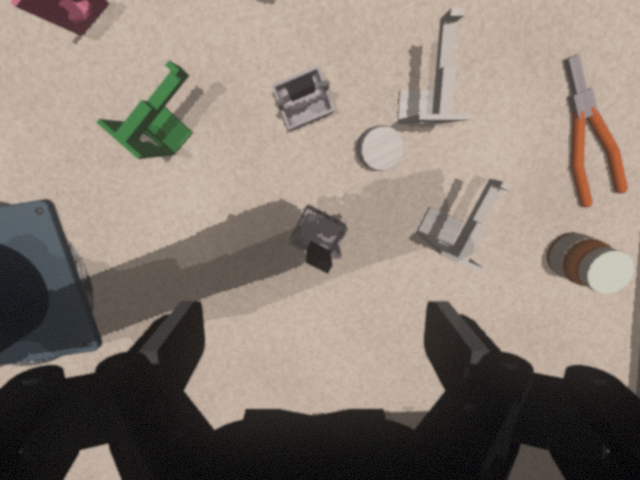

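In view A, plate p3 is at (265,165), basket b1 at (410,135), basket b2 at (303,275) and plate p1 at (425,280). In view B, p1 is at (440,100), plate p2 at (465,230), b2 at (303,95) and basket b3 at (320,235). Next are enlarged crops, plus a close look at the panel from the arm.

```bash
cat >> h.py <<'E'
def tiles(out,specs,tw,th,cols):
    rows=[];cur=[]
    for tag,u,v,sc in specs:
        im=cv2.imread(f'pics/{tag}.png'); w=int(tw/sc);h=int(th/sc)
        c=cv2.copyMakeBorder(im,300,300,300,300,cv2.BORDER_CONSTANT)[v+300:v+300+h,u+300:u+300+w]
        c=cv2.resize(c,(tw,th),interpolation=cv2.INTER_CUBIC)
        for k in range(0,w,20):
            x=int(k*tw/w); cv2.line(c,(x,0),(x,5),(0,0,255),1); cv2.putText(c,str(u+k),(x,14),0,.33,(0,0,200),1)
        for k in range(0,h,20):
            y=int(k*th/h); cv2.line(c,(0,y),(5,y),(0,0,255),1); cv2.putText(c,str(v+k),(6,y+4),0,.33,(0,0,200),1)
        cur.append(c)
        if len(cur)==cols: rows.append(np.hstack(cur));cur=[]
    cv2.imwrite(f'pics/{out}.png',np.vstack(rows))
E
python3 - <<'E'
from h import *
tiles('c1',[('wA',215,95,2.3),('wB',380,0,2.3),('wB',400,160,2.3),('wA',365,90,2.5),('wB',255,50,2.5),('wB',270,190,2.5)],266,300,3)
E
```

```text
(no output)
```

View pics/c1.png

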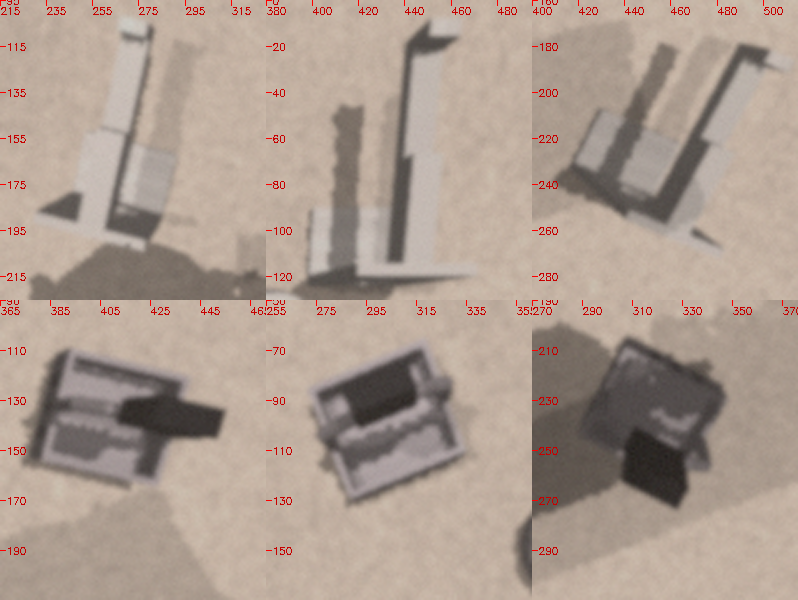

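Request:
play_rows:
  increments:
    - [-20,30,0,0,0,0]
    - [-45,10,0,0,0,0]
    - [-45,0,0,0,0,0]
    - [-45,0,0,0,0,0]
    - [0,0,0,0,0,0]
    - [0,0,0,0,0,0]
    - [0,0,0,0,0,0]

```text
time: 4.05
tcp_pos: [0.4568, -0.1006, 0.3301]
orientation: [-0.0, 0.761, 0.649, -0.0]
ft_force: [0.6, 0.3, -0.2]
finger_gap: 1.004
grasp_force: 0.0
```

```bash
python3 - <<'E'
from h import *
snap('wrist','wC'); s=bot.read_state(); print(s['time'],s['tcp_pos'],s['joints'].round(2))
print([proj('wC',(x,y,.12)).round() for x,y in [(.4,-.26),(.5,-.28),(.6,-.3)]])
E
```

```text
4.1 [ 0.4567795  -0.10046767  0.33008604] [-0.48  0.12  0.66  1.91 -0.08  1.14  0.06]
[array([284., 364.]), array([378., 367.]), array([471., 370.])]
```

Request:
play_rows:
  increments:
    - [-30,30,0,0,0,0]
    - [-40,10,0,0,0,0]
    - [-20,0,0,0,0,0]
    - [0,0,0,0,0,0]
    - [0,0,0,0,0,0]
    - [0,0,0,0,0,0]

```text
time: 4.7
tcp_pos: [0.4818, -0.1955, 0.33]
orientation: [-0.0, 0.761, 0.649, 0.0]
ft_force: [0.0, 0.1, -0.9]
finger_gap: 1.002
grasp_force: 0.0
```

```bash
python3 - <<'E'
from h import *
snap('wrist','wD'); s=bot.read_state(); print(s['time'],s['tcp_pos'],s['joints'].round(2))
for t in ('wC','wD','top0'): print(t,[proj(t,(x,y,.12)).round() for x,y in [(.4,-.26),(.5,-.28),(.6,-.3)]])
p=[proj('wD',(.5,-.28,.12)),proj('wC',(.5,-.28,.12))]
a=cv2.imread('pics/wD.png');b=cv2.imread('pics/wC.png')
tiles('c2',[('wD',150,120,1.9),('wC',230,270,1.9)],800,300,1)
E
```

```text
4.75 [ 0.48176175 -0.19568039  0.33012803] [-0.3   0.25  0.73  1.79 -0.18  1.17  0.32]
wC [array([284., 364.]), array([378., 367.]), array([471., 370.])]
wD [array([244., 287.]), array([343., 291.]), array([442., 294.])]
top0 [array([446., 270.]), array([452., 235.]), array([457., 201.])]
```

View pics/c2.png

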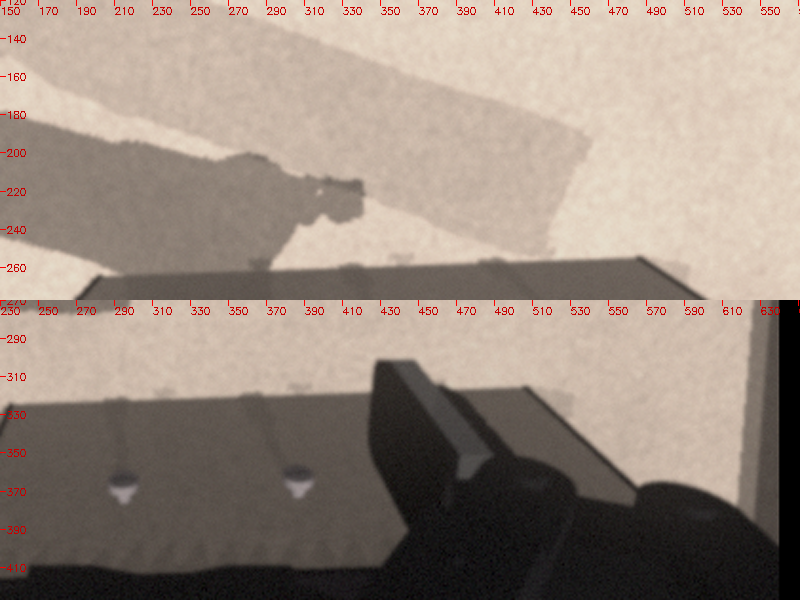

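```bash
python3 - <<'E'
from h import *
tiles('c3',[('wD',180,250,2.6),('wD',180,250,2.6)],800,300,1)
im=cv2.imread('pics/c3.png')[:300]; 
b=cv2.resize(cv2.imread('pics/wC.png')[340:400,240:440],(800,240),interpolation=cv2.INTER_CUBIC)
cv2.imwrite('pics/c3.png',np.vstack([cv2.convertScaleAbs(im,alpha=1.6),cv2.convertScaleAbs(b,alpha=1.6)]))
E
```

```text
(no output)
```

View pics/c3.png

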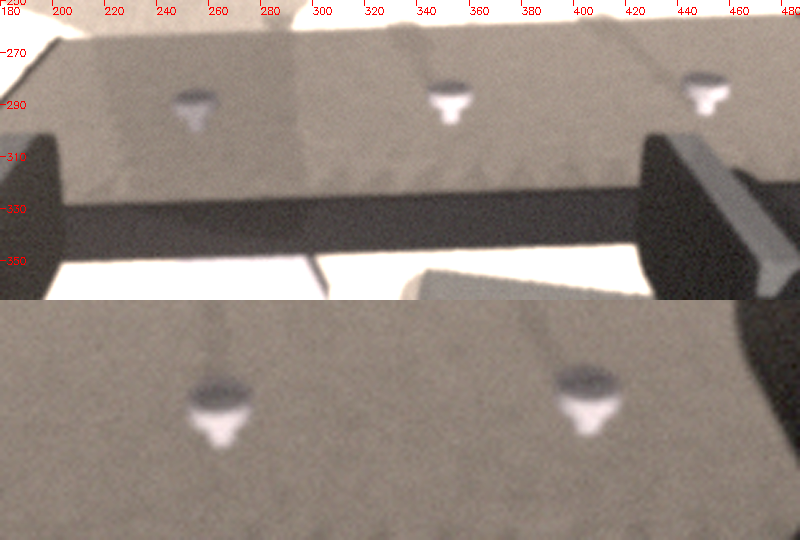

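```bash
python3 - <<'E'
from h import *
f=lambda x: np.round(x,4)
print('root', [tri(('wC',a),('wD',b)) for a,b in [((295,376.7),(254.8,300.3)),((387,374),(352.7,297.6))]])
print('head', [tri(('wC',a),('wD',b)) for a,b in [((294.8,364),(254.1,287.2)),((386.8,360.8),(352.3,283.4))]])
H=[onz('wD',u,.12) for u in [(254.1,287.2),(352.3,283.4),(450.1,279.9)]];print('headz',f(H))
Rt=[onz('wD',u,.124) for u in [(254.8,300.3),(352.7,297.6),(450.9,294.1)]];print('rootz',f(Rt))
T=[onz('wD',u,.186) for u in [(205,329.4),(425.6,321.8)]];B=[onz('wD',u,0) for u in [(203.8,264.6),(487,256.5)]]
Bc=[onz('wC',u,0) for u in [(230,325),(500,316)]]
for n,L in [('H',H),('R',Rt),('T',T),('B',B),('Bc',Bc)]:
    d=L[-1]-L[0]; print(n,f(L[0]),f(L[-1]),'len',np.linalg.norm(d),'ang',np.degrees(np.arctan2(d[1],d[0])))
s='--plates'
print(s)
# plate far points: top of root bar end at plate, top of plate etc
for n,t,tip,rf,rb in [('p3','wA',None,None,None)]: pass
E
```

```text
root [(array([ 0.40981167, -0.27355091,  0.12612412]), [np.float64(0.10683626875450766), np.float64(0.10683626875444811)]), (array([ 0.50852913, -0.28692836,  0.12489514]), [np.float64(0.06290277581607691), np.float64(0.06290277581601988)])]
head [(array([ 0.41132629, -0.26086745,  0.12200552]), [np.float64(0.20679085649988438), np.float64(0.20679085649992116)]), (array([ 0.51035093, -0.27274768,  0.12187681]), [np.float64(0.006281425914747564), np.float64(0.006281425914725346)])]
headz [[ 0.4106 -0.2617  0.12  ]
 [ 0.5104 -0.2735  0.12  ]
 [ 0.6092 -0.2855  0.12  ]]
rootz [[ 0.4094 -0.2744  0.124 ]
 [ 0.5086 -0.2873  0.124 ]
 [ 0.6078 -0.2993  0.124 ]]
H [ 0.4106 -0.2617  0.12  ] [ 0.6092 -0.2855  0.12  ] len 0.20000133552435695 ang -6.8419921241813615
R [ 0.4094 -0.2744  0.124 ] [ 0.6078 -0.2993  0.124 ] len 0.19993931876643117 ang -7.1663346510163395
T [ 0.3767 -0.2682  0.186 ] [ 0.5647 -0.2911  0.186 ] len 0.18932471830903455 ang -6.943045667217103
B [ 0.3218 -0.2644  0.    ] [ 0.6992 -0.3134  0.    ] len 0.38060961140761357 ang -7.404469417810751
Bc [ 0.3118 -0.2635  0.    ] [ 0.6892 -0.31    0.    ] len 0.38023424378989756 ang -7.02816305804636
--plates
```

```bash
cat > pl.py <<'E'
from h import *
def ang(d): return np.degrees(np.arctan2(d[1],d[0]))
P={'p3':('wA',(254.3,194.7),(261.7,152.2),(271.2,104.5)),'p1':('wB',(444.9,117.9),(447.4,67.6),(456.5,10.4)),'p2':('wB',(461.4,260.1),(480.8,222),(503.8,184.7))}
for n,(t,b,r,tp) in P.items():
    b=onz(t,b,.098);r=onz(t,r,.098);tp=onz(t,tp,.104)
    d=(tp-b)[:2];L=np.linalg.norm(d);u=d/L
    print(n,'back',b.round(4),'tip',tp.round(4),'L(90)',L.round(4),'root L(47)',np.linalg.norm(r-b).round(4),'hook ang',ang(d).round(1),'root ang',ang(r-b).round(1),'grip',(b[:2]+u*.026).round(4))
B={'b1':('wA',(441.9,137),14),'b2':('wB',(300.8,79.2),-22),'b3':('wB',(319.4,262.4),26)}
for n,(t,p,a) in B.items():
    x=onz(t,p,.138); print(n,x.round(4),'bar angle world',-9.15-a)
E
python3 pl.py
python3 - <<'E'
from h import *
# cross view checks
for n,X in [('p1tab',None)]: pass
print(tri(('wA',(302,300)),('wB',(302,79))))
E
```

```text
p3 back [0.4213 0.2981 0.098 ] tip [0.4551 0.3793 0.104 ] L(90) 0.0879 root L(47) 0.0429 hook ang 67.4 root ang 68.6 grip [0.4313 0.3221]
p1 back [0.582  0.1255 0.098 ] tip [0.596  0.2139 0.104 ] L(90) 0.0895 root L(47) 0.0444 hook ang 81.0 root ang 83.3 grip [0.5861 0.1512]
p2 back [ 0.59   -0.0214  0.098 ] tip [0.6335 0.0532 0.104 ] L(90) 0.0864 root L(47) 0.0444 hook ang 59.7 root ang 60.2 grip [0.6031 0.001 ]
b1 [0.5998 0.3261 0.138 ] bar angle world -23.15
b2 [0.4514 0.1756 0.138 ] bar angle world 12.85
b3 [0.4416 0.0136 0.138 ] bar angle world -35.15
(array([0.45146   , 0.18024517, 0.10766985]), [np.float64(0.8328868765768672), np.float64(0.8328868765767026)])
```

Request:
play_rows:
  increments:
    - [0,0,0,0,0,0.121]
    - [0,0,0,0,0,0.121]
    - [0,0,0,0,0,0.122]
    - [46,1,15,0,0,0]
    - [46,1,15,0,0,0]
    - [46,1,20,0,0,0]
    - [46,1,20,0,0,0]
    - [47,1,20,0,0,0]
  claw: 0

```text
time: 5.55
tcp_pos: [0.6014, 0.0021, 0.2401]
orientation: [-0.0, 0.866, 0.5, 0.0]
ft_force: [0.8, -0.4, 0.2]
finger_gap: 1.0
grasp_force: 0.0
```

Request:
play_rows:
  increments:
    - [0,0,30,0,0,0]
    - [0,0,30,0,0,0]
    - [0,0,20,0,0,0]
    - [0,0,0,0,0,0]
    - [0,0,0,0,0,0]

```text
time: 6.05
tcp_pos: [0.601, -0.0006, 0.1613]
orientation: [-0.0, 0.866, 0.5, 0.0]
ft_force: [0.6, 0.1, 0.3]
finger_gap: 0.997
grasp_force: 0.0
```

```bash
python3 - <<'E'
from h import *
snap('wrist','w1'); s=bot.read_state(); M=quat(s['orientation']).as_matrix(); print(s['time'],s['tcp_pos'],np.degrees(np.arctan2(M[1,0],M[0,0])),s['joints'].round(2))
E
```

```text
6.1 [ 0.6015757  -0.00093133  0.16205938] 59.91263772701042 [-0.5   0.6   0.61  1.76 -0.42  0.91 -0.24]
```

View pics/w1.png

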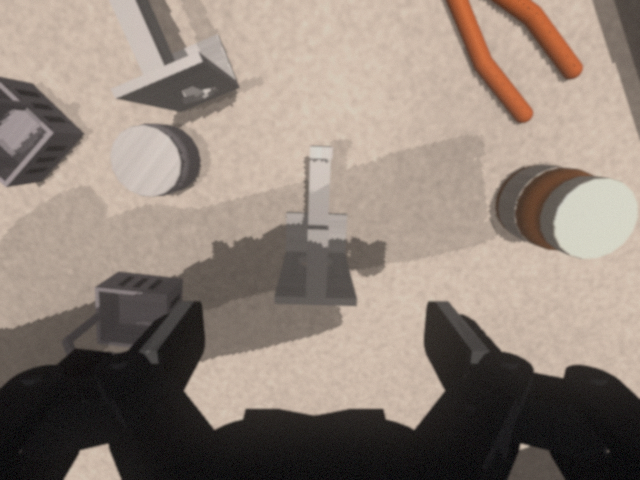

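Request:
play_rows:
  increments:
    - [1,1,31,0,0,0]
    - [0,0,31,0,0,0]
    - [0,0,31,0,0,0]
    - [0,0,0,0,0,0]
    - [0,0,0,0,0,0]

```text
time: 6.6
tcp_pos: [0.6031, -0.0012, 0.0694]
orientation: [0.0, 0.867, 0.499, 0.001]
ft_force: [-0.2, 0.3, 0.8]
finger_gap: 0.999
grasp_force: 0.0
```

Request:
play_rows:
  increments:
    - [0,0,0,0,0,0]
    - [0,0,0,0,0,0]
    - [0,0,0,0,0,0]
    - [0,0,0,0,0,0]
    - [0,0,0,0,0,0]
    - [0,0,0,0,0,0]
    - [0,0,0,0,0,0]
    - [0,0,0,0,0,0]
  claw: 1

```text
time: 7.4
tcp_pos: [0.6025, -0.001, 0.0683]
orientation: [-0.0, 0.867, 0.499, 0.0]
ft_force: [-0.5, -0.1, 5.6]
finger_gap: 0.128
grasp_force: 59.1
```

```bash
python3 - <<'E'
from h import *
b=onz('w1',(316,303),.098); print(b, onz('w1',(319,150),.104))
s=bot.read_state(); M=quat(s['orientation']).as_matrix(); print(s['time'],s['tcp_pos'],np.degrees(np.arctan2(M[1,0],M[0,0])),s['ft_force'],s['torque'],s['finger_gap'],s['grasp_force'])
print('grip fwd of back', (s['tcp_pos']-b)[:2]@M[:2,0], 'lat',(s['tcp_pos']-b)[:2]@M[:2,1])
E
```

```text
[ 0.59010919 -0.02425939  0.098     ] [0.63644061 0.05284984 0.104     ]
7.4 [ 0.60250525 -0.00099248  0.06828314] 59.87268370791903 [-0.54622302 -0.10968096  5.60882716] [ 0.1850951   0.26252723 -0.01137853] 0.1280088911320087 59.11980092525482
grip fwd of back 0.02634570151350119 lat -0.0009567000560289757
```

Request:
play_rows:
  increments:
    - [0,0,-30,0,0,0]
    - [0,0,-31,0,0,0]
    - [0,0,-31,0,0,0]
    - [0,0,0,0,0,-0.101]
    - [0,0,0,0,0,-0.101]
    - [0,0,0,0,0,-0.101]
    - [0,0,0,0,0,-0.1]
    - [0,0,0,0,0,0]

```text
time: 8.2
tcp_pos: [0.6016, -0.0013, 0.1593]
orientation: [-0.0, 0.749, 0.663, -0.0]
ft_force: [0.5, -0.3, -1.9]
finger_gap: 0.13
grasp_force: 58.9
```

Request:
play_rows:
  increments:
    - [-25,7,0,0,0,0]
    - [-42,7,0,0,0,0]
    - [-42,7,0,0,0,0]
    - [-42,7,0,0,0,0]
    - [-42,7,0,0,0,0]
    - [-41,7,0,0,0,0]
    - [0,0,0,0,0,0]
    - [0,0,0,0,0,0]

```text
time: 9.0
tcp_pos: [0.6142, -0.24, 0.1592]
orientation: [-0.0, 0.751, 0.66, -0.001]
ft_force: [1.1, 1.5, -2.0]
finger_gap: 0.13
grasp_force: 58.9
```

```bash
cat > chk.py <<'E'
from h import *
import sys
RT={1:(0.4095,-0.2742),2:(0.5087,-0.2868),3:(0.6079,-0.2992)}
n=np.array([.1227,.9924]);y=np.array([.9924,-.1227])
s=bot.read_state(); M=quat(s['orientation']).as_matrix(); k=int(sys.argv[1])
d=s['tcp_pos'][:2]-np.array(RT[k])
print('t',s['time'],'tcp',s['tcp_pos'].round(4),'out',(d@n*1e3).round(1),'lat',(d@y*1e3).round(1),'yawerr deg',(np.degrees(np.arctan2(M[1,0],M[0,0]))-82.95).round(2),'tilt',M[2].round(3),'F',(s['ft_force']).round(1),'gap',s['finger_gap'].round(3))
E
python3 chk.py 3; python3 - <<'E'
from h import *
snap('wrist','w2')
tiles('c4',[('w2',180,230,3),('w2',180,230,3)],800,560,1)
im=cv2.imread('pics/c4.png')[:560]; cv2.imwrite('pics/c4.png',cv2.convertScaleAbs(im,alpha=1.5))
print([proj('w2',X).round(1) for X in [(0.6079,-0.2992,.124),(0.6095,-.2863,.12),(.6095,-.2863,.129)]])
E
```

```text
[array([313.6, 379.1]), array([313.5, 354.5]), array([313.4, 364. ])]Traceback (most recent call last):
  File "chk.py", line 7, in <module>
    print('t',s['time'],'tcp',s['tcp_pos'].round(4),'out',(d@n*1e3).round(1),'lat',(d@y*1e3).round(1),'yawerr deg',(np.degrees(np.arctan2(M[1,0],M[0,0]))-82.95).round(2),'tilt',M[2].round(3),'F',(s['ft_force']).round(1),'gap',s['finger_gap'].round(3))
                                                                                                                                                                                                                                  ^^^^^^^^^^^^^^^^^^^^^
AttributeError: 'float' object has no attribute 'round'
```

View pics/c4.png

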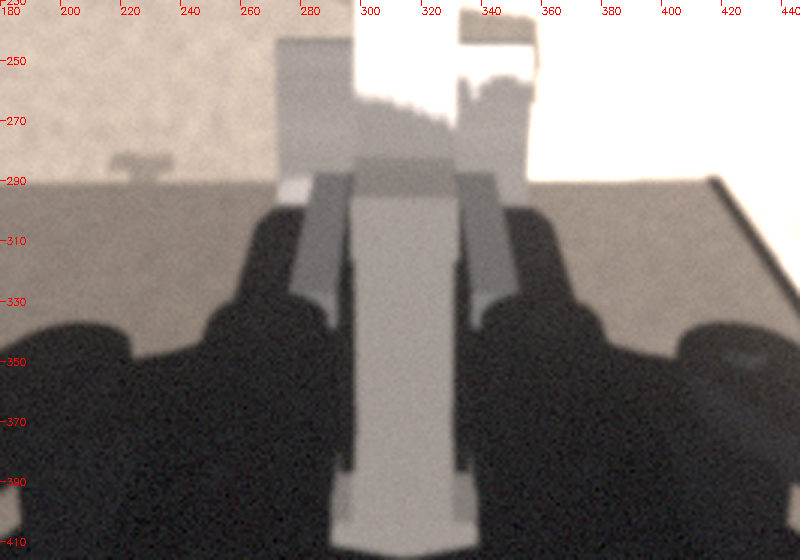

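```bash
sed -i "s/s\['finger_gap'\].round(3)/s['finger_gap']/" chk.py; python3 chk.py 3
```

```text
t 9.05 tcp [ 0.6148 -0.2379  0.1591] out 61.7 lat -0.7 yawerr deg -0.11 tilt [ 0.001 -0.001 -1.   ] F [ 0.3  0.6 -2. ] gap 0.1275433926237128
```

Request:
play_rows:
  increments:
    - [0,0,-2,0,0,0]
    - [-8,0,0,0,0,0]
    - [-8,0,0,0,0,0]
    - [-8,0,0,0,0,0]
    - [-6,0,0,0,0,0]
    - [0,0,0,0,0,0]
    - [0,0,0,0,0,0]

```text
time: 9.75
tcp_pos: [0.6114, -0.2685, 0.1618]
orientation: [-0.0, 0.749, 0.662, 0.0]
ft_force: [1.2, -0.5, -1.2]
finger_gap: 0.126
grasp_force: 58.9
```

Request:
play_rows:
  increments:
    - [-2,0,0,0,0,0]
    - [-1,0,0,0,0,0]
    - [0,0,0,0,0,0]
    - [0,0,0,0,0,0]

```text
time: 10.15
tcp_pos: [0.6112, -0.2707, 0.1618]
orientation: [-0.0, 0.749, 0.663, 0.0]
ft_force: [-0.0, 2.6, -2.1]
finger_gap: 0.129
grasp_force: 59.0
```

```bash
python3 chk.py 3
```

```text
t 10.15 tcp [ 0.6112 -0.2707  0.1618] out 28.7 lat -0.2 yawerr deg 0.03 tilt [ 0.001 -0.    -1.   ] F [-0.   2.6 -2.1] gap 0.12894261935841658
```

Request:
play_rows:
  increments:
    - [-1,-0.5,0,0,0,0]
    - [0,0,6,0,0,0]
    - [0,0,6,0,0,0]
    - [0,0,0,0,0,0]
    - [0,0,0,0,0,0]

```text
time: 10.65
tcp_pos: [0.6109, -0.2708, 0.1493]
orientation: [-0.001, 0.749, 0.663, 0.001]
ft_force: [2.8, 4.7, -5.2]
finger_gap: 0.129
grasp_force: 58.5
```

```bash
python3 chk.py 3
```

```text
t 10.65 tcp [ 0.6109 -0.2708  0.1493] out 28.6 lat -0.5 yawerr deg 0.08 tilt [ 0.002 -0.    -1.   ] F [ 2.8  4.7 -5.2] gap 0.12911451362133688
```

Request:
play_rows:
  increments:
    - [0,0,5,0,0,0]
    - [0,0,5,0,0,0]
    - [0,0,0,0,0,0]
    - [0,0,0,0,0,0]

```text
time: 11.05
tcp_pos: [0.6112, -0.2708, 0.1396]
orientation: [-0.0, 0.749, 0.663, 0.001]
ft_force: [2.7, 4.1, -4.2]
finger_gap: 0.132
grasp_force: 58.6
```

```bash
python3 chk.py 3
```

```text
t 11.05 tcp [ 0.6112 -0.2708  0.1396] out 28.6 lat -0.2 yawerr deg 0.08 tilt [ 0.002  0.    -1.   ] F [ 2.7  4.1 -4.2] gap 0.13207388280158164
```

Request:
play_rows:
  increments:
    - [0,0,3,0,0,0]
    - [0,0,3,0,0,0]
    - [0,0,0,0,0,0]
    - [0,0,0,0,0,0]

```text
time: 11.45
tcp_pos: [0.6114, -0.2708, 0.134]
orientation: [-0.0, 0.749, 0.663, 0.001]
ft_force: [2.4, 5.0, -1.7]
finger_gap: 0.131
grasp_force: 58.9
```

Request:
play_rows:
  increments:
    - [0,0,2,0,0,0]
    - [0,0,0,0,0,0]
    - [0,0,0,0,0,0]

```text
time: 11.75
tcp_pos: [0.6115, -0.2708, 0.1322]
orientation: [-0.0, 0.749, 0.663, 0.001]
ft_force: [3.0, 5.6, -0.1]
finger_gap: 0.132
grasp_force: 59.1
```

```bash
python3 chk.py 3
```

```text
t 11.75 tcp [ 0.6115 -0.2708  0.1322] out 28.6 lat 0.1 yawerr deg 0.09 tilt [ 0.002  0.001 -1.   ] F [ 3.   5.6 -0.1] gap 0.13237060767452832
```

Request:
play_rows:
  increments:
    - [0,0,1,0,0,0]
    - [0,0,1,0,0,0]
    - [0,0,0,0,0,0]
    - [0,0,0,0,0,0]

```text
time: 12.15
tcp_pos: [0.6117, -0.2708, 0.1318]
orientation: [-0.0, 0.749, 0.663, 0.001]
ft_force: [-1.3, 8.4, 11.4]
finger_gap: 0.133
grasp_force: 60.8
```

```bash
python3 chk.py 3
```

```text
t 12.15 tcp [ 0.6117 -0.2708  0.1318] out 28.6 lat 0.3 yawerr deg 0.09 tilt [ 0.002  0.002 -1.   ] F [-1.3  8.4 11.4] gap 0.13302135090526918
```

Request:
play_rows:
  increments:
    - [0,0,0,0,0,0]
    - [0,0,0,0,0,0]
    - [0,0,0,0,0,0]
    - [0,0,0,0,0,0]
    - [0,0,0,0,0,0]
  claw: 0

```text
time: 12.65
tcp_pos: [0.6103, -0.2727, 0.1297]
orientation: [0.0, 0.749, 0.662, -0.0]
ft_force: [-0.1, -0.3, -0.7]
finger_gap: 0.96
grasp_force: 0.0
```

Request:
play_rows:
  increments:
    - [0,0,-20,0,0,0]
    - [0,0,-40,0,0,0]
    - [0,0,-45,0,0,0]
    - [0,0,-45,0,0,0]
    - [45,-9,0,0,0,0]
    - [46,-9,0,0,0,0]
    - [46,-9,0,0,0,0]
    - [46,-9,0,0,0,0]

```text
time: 13.45
tcp_pos: [0.5968, -0.0846, 0.2799]
orientation: [0.0, 0.749, 0.662, 0.0]
ft_force: [0.5, 1.1, 0.1]
finger_gap: 0.999
grasp_force: 0.0
```

Request:
play_rows:
  increments:
    - [46,-9,0,0,0,0]
    - [46,-8,0,0,0,0]
    - [46,-8,0,0,0,0]
    - [46,-8,0,0,0,0]
    - [46,-8,0,0,0,0.015]
    - [0,0,40,0,0,0]
    - [0,0,40,0,0,0]
    - [0,0,40,0,0,0]

```text
time: 14.25
tcp_pos: [0.5848, 0.1475, 0.1587]
orientation: [0.0, 0.754, 0.657, 0.0]
ft_force: [1.0, 0.4, 0.4]
finger_gap: 1.001
grasp_force: 0.0
```

Request:
play_rows:
  increments:
    - [0,0,0,0,0,0]
    - [0,0,0,0,0,0]
    - [0,0,0,0,0,0]

```text
time: 14.55
tcp_pos: [0.5865, 0.1471, 0.1623]
orientation: [0.001, 0.754, 0.656, 0.002]
ft_force: [0.8, -0.4, 0.1]
finger_gap: 1.005
grasp_force: 0.0
```

```bash
python3 chk.py 3; python3 - <<'E'
from h import *
snap('wrist','w3'); snap('scene','s1'); snap('top','t1')
a=cv2.imread('pics/w3.png')[60:360,150:550]
s=cv2.resize(cv2.imread('pics/s1.png')[200:350,200:400],(400,300),interpolation=cv2.INTER_CUBIC)
t=cv2.resize(cv2.imread('pics/t1.png')[150:300,380:480],(400,600),interpolation=cv2.INTER_CUBIC)
cv2.imwrite('pics/c5.png',np.hstack([np.vstack([a,s]),t]))
E
```

```text
t 14.55 tcp [0.5865 0.1471 0.1623] out 440.3 lat -76.0 yawerr deg -0.88 tilt [ 0.001  0.004 -1.   ] F [ 0.8 -0.4  0.1] gap 1.0053315091686938
```

View pics/c5.png

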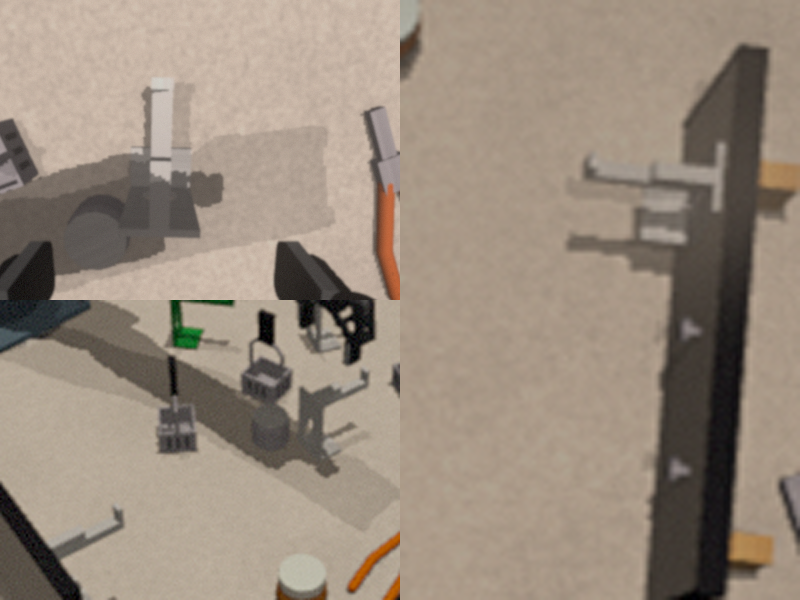

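The first plate hangs flat and level on screw 3. p1 is under the gripper: its top edge is at about (310,293) and its tip at (312,142).

```bash
cat > gp.py <<'E'
from h import *
import sys
t,u,v,u2,v2=sys.argv[1],*map(float,sys.argv[2:])
s=bot.read_state(); M=quat(s['orientation']).as_matrix()
b=onz(t,(u,v),.098);p=onz(t,(u2,v2),.104);d=(p-b)[:2]
g=b[:2]+d/np.linalg.norm(d)*.026; e=g-s['tcp_pos'][:2]
print(b,p,'L',np.linalg.norm(d),'hook',np.degrees(np.arctan2(d[1],d[0])),'tool yaw',np.degrees(np.arctan2(M[1,0],M[0,0])),'move tool x,y mm',e@M[:2,0]*1e3,e@M[:2,1]*1e3)
E
python3 gp.py w3 310 293 312 142
```

```text
[0.58310068 0.12710574 0.098     ] [0.59661253 0.2139225  0.104     ] L 0.08786193430032958 hook 81.15366332756908 tool yaw 82.08671956388784 move tool x,y mm 5.579207370313185 0.31481724890603124
```

Request:
play_rows:
  increments:
    - [5,0,30,0,0,0.01]
    - [0,0,31,0,0,0]
    - [0,0,33,0,0,0]
    - [0,0,0,0,0,0]
    - [0,0,0,0,0,0]

```text
time: 15.2
tcp_pos: [0.586, 0.152, 0.0669]
orientation: [0.0, 0.758, 0.653, 0.0]
ft_force: [0.5, -0.1, 0.0]
finger_gap: 0.996
grasp_force: 0.0
```

Request:
play_rows:
  increments:
    - [0,0,0,0,0,0]
    - [0,0,0,0,0,0]
    - [0,0,0,0,0,0]
    - [0,0,0,0,0,0]
    - [0,0,0,0,0,0]
    - [0,0,0,0,0,0]
    - [0,0,0,0,0,0]
    - [0,0,0,0,0,0]
  claw: 1

```text
time: 16.0
tcp_pos: [0.5854, 0.1521, 0.0662]
orientation: [-0.0, 0.757, 0.653, 0.0]
ft_force: [-2.2, -0.7, 5.7]
finger_gap: 0.129
grasp_force: 58.6
```

```bash
python3 chk.py 2; cat > go.py <<'E'
# remaining move to tcp target for screw k: out, z ; in tool axes after turning
from h import *
import sys
exec(open('chk.py').read().split("s=bot")[0].replace('import sys',''))
k=int(sys.argv[1]);out=float(sys.argv[2])/1e3;z=float(sys.argv[3]);lat=float(sys.argv[4])/1e3
s=bot.read_state(); M=quat(s['orientation']).as_matrix(); yaw=np.degrees(np.arctan2(M[1,0],M[0,0]))
yawt=float(sys.argv[5]) if len(sys.argv)>5 else 82.95
T=np.array(RT[k])+n*out+y*lat; d=T-s['tcp_pos'][:2]; a=np.radians(yawt)
print('turn tool z',-np.radians(yawt-yaw),'then x,y,z mm',1e3*(d@[np.cos(a),np.sin(a)]),1e3*(d@[np.sin(a),-np.cos(a)]),-1e3*(z-s['tcp_pos'][2]))
E
python3 go.py 2 62 .161 -0.7
```

```text
t 16.0 tcp [0.5854 0.1521 0.0662] out 445.0 lat 22.3 yawerr deg -1.43 tilt [ 0. -0. -1.] F [-2.2 -0.7  5.7] gap 0.1291014649916044
turn tool z -0.024894813584812533 then x,y,z mm -382.9795088275239 -22.9512172417026 -94.80521476417574
```

Request:
play_rows:
  increments:
    - [0,0,-30,0,0,0]
    - [0,0,-31,0,0,0]
    - [0,0,-32,0,0,0]
    - [0,0,0,0,0,-0.025]
    - [-38,-2,0,0,0,0]
    - [-43,-3,0,0,0,0]
    - [-43,-3,0,0,0,0]
    - [-43,-3,0,0,0,0]

```text
time: 16.8
tcp_pos: [0.5527, -0.0138, 0.1577]
orientation: [-0.0, 0.749, 0.663, -0.001]
ft_force: [0.9, -0.6, -1.4]
finger_gap: 0.129
grasp_force: 58.9
```

Request:
play_rows:
  increments:
    - [-43,-3,0,0,0,0]
    - [-43,-3,0,0,0,0]
    - [-43,-2,0,0,0,0]
    - [-43,-2,0,0,0,0]
    - [-43,-2,0,0,0,0]
    - [0,0,0,0,0,0]
    - [0,0,0,0,0,0]
    - [0,0,0,0,0,0]

```text
time: 17.6
tcp_pos: [0.5156, -0.2228, 0.1579]
orientation: [-0.001, 0.749, 0.663, -0.0]
ft_force: [-0.1, 0.1, -2.5]
finger_gap: 0.127
grasp_force: 59.0
```

```bash
python3 chk.py 2
```

```text
t 17.6 tcp [ 0.5156 -0.2228  0.1579] out 64.4 lat -1.0 yawerr deg 0.1 tilt [ 0.001 -0.001 -1.   ] F [-0.1  0.1 -2.5] gap 0.12733052484954457
```

Request:
play_rows:
  increments:
    - [-5,0.7,-1,0,0,0]
    - [-8,0,0,0,0,0]
    - [-8,0,0,0,0,0]
    - [-8,0,0,0,0,0]
    - [-6,0,0,0,0,0]
    - [0,0,0,0,0,0]
    - [0,0,0,0,0,0]

```text
time: 18.3
tcp_pos: [0.5121, -0.2587, 0.1598]
orientation: [-0.0, 0.749, 0.662, 0.0]
ft_force: [-0.6, 2.4, -0.2]
finger_gap: 0.133
grasp_force: 59.1
```

```bash
python3 chk.py 2
```

```text
t 18.3 tcp [ 0.5121 -0.2587  0.1598] out 28.3 lat -0.0 yawerr deg 0.02 tilt [ 0.001 -0.    -1.   ] F [-0.6  2.4 -0.2] gap 0.13324451742412471
```

Request:
play_rows:
  increments:
    - [-0.5,0,5,0,0,0]
    - [0,0,6,0,0,0]
    - [0,0,6,0,0,0]
    - [0,0,5,0,0,0]
    - [0,0,0,0,0,0]
    - [0,0,0,0,0,0]

```text
time: 18.9
tcp_pos: [0.5117, -0.2588, 0.1369]
orientation: [-0.001, 0.749, 0.663, -0.0]
ft_force: [0.6, 5.8, -5.0]
finger_gap: 0.133
grasp_force: 58.5
```

```bash
python3 chk.py 2
```

```text
t 18.9 tcp [ 0.5117 -0.2588  0.1369] out 28.2 lat -0.5 yawerr deg 0.04 tilt [ 0.001 -0.002 -1.   ] F [ 0.6  5.8 -5. ] gap 0.13346090837522762
```

Request:
play_rows:
  increments:
    - [0,0,3,0,0,0]
    - [0,0,3,0,0,0]
    - [0,0,1.5,0,0,0]
    - [0,0,0,0,0,0]
    - [0,0,0,0,0,0]

```text
time: 19.4
tcp_pos: [0.5125, -0.2589, 0.1303]
orientation: [-0.0, 0.749, 0.663, 0.0]
ft_force: [1.7, 4.9, -0.9]
finger_gap: 0.131
grasp_force: 59.0
```

```bash
python3 chk.py 2
```

```text
t 19.4 tcp [ 0.5125 -0.2589  0.1303] out 28.2 lat 0.3 yawerr deg 0.05 tilt [ 0.001  0.    -1.   ] F [ 1.7  4.9 -0.9] gap 0.1307839646423005
```

Request:
play_rows:
  increments:
    - [0,0,1,0,0,0]
    - [0,0,0.5,0,0,0]
    - [0,0,0,0,0,0]
    - [0,0,0,0,0,0]

```text
time: 19.8
tcp_pos: [0.5126, -0.2588, 0.1297]
orientation: [-0.0, 0.749, 0.663, 0.001]
ft_force: [-1.1, 7.0, 8.1]
finger_gap: 0.131
grasp_force: 60.4
```

Request:
play_rows:
  increments:
    - [0,0,0,0,0,0]
    - [0,0,0,0,0,0]
    - [0,0,0,0,0,0]
    - [0,0,0,0,0,0]
    - [0,0,-20,0,0,0]
    - [0,0,-40,0,0,0]
    - [0,0,-45,0,0,0]
    - [0,0,-45,0,0,0]
  claw: 0

```text
time: 20.6
tcp_pos: [0.5115, -0.2599, 0.2803]
orientation: [-0.0, 0.749, 0.662, -0.0]
ft_force: [1.8, -0.5, -0.1]
finger_gap: 1.002
grasp_force: 0.0
```

Request:
play_rows:
  increments:
    - [44,-12,0,0,0,0]
    - [44,-12,0,0,0,0]
    - [44,-12,0,0,0,0]
    - [44,-12,0,0,0,0]
    - [44,-12,0,0,0,0]
    - [44,-12,0,0,0,0]
    - [44,-12,0,0,0,0]
    - [44,-12,0,0,0,0]

```text
time: 21.4
tcp_pos: [0.4596, 0.1029, 0.279]
orientation: [0.0, 0.749, 0.662, 0.0]
ft_force: [0.7, -0.4, 0.1]
finger_gap: 1.003
grasp_force: 0.0
```

Request:
play_rows:
  increments:
    - [43,-11,0,0,0,0]
    - [43,-11,0,0,0,0]
    - [43,-11,0,0,0,0]
    - [43,-11,0,0,0,0]
    - [43,-12,0,0,0,0]
    - [0,0,0,0,0,0.13]
    - [0,0,0,0,0,0.13]
    - [0,0,0,0,0,0]

```text
time: 22.2
tcp_pos: [0.4309, 0.3217, 0.2786]
orientation: [0.0, 0.829, 0.559, -0.0]
ft_force: [-0.3, 0.3, -0.8]
finger_gap: 0.999
grasp_force: 0.0
```

Request:
play_rows:
  increments:
    - [0,0,40,0,0,0]
    - [0,0,40,0,0,0]
    - [0,0,37,0,0,0]
    - [0,0,0,0,0,0]
    - [0,0,0,0,0,0]
    - [0,0,0,0,0,0]

```text
time: 22.8
tcp_pos: [0.4322, 0.3226, 0.164]
orientation: [-0.0, 0.829, 0.56, 0.002]
ft_force: [0.2, 0.2, 0.6]
finger_gap: 1.001
grasp_force: 0.0
```

```bash
python3 chk.py 1; python3 - <<'E'
from h import *
snap('wrist','w4'); snap('scene','s2'); snap('top','t2')
a=cv2.imread('pics/w4.png')[60:360,150:550]
s=cv2.resize(cv2.imread('pics/s2.png')[200:350,200:400],(400,300),interpolation=cv2.INTER_CUBIC)
t=cv2.resize(cv2.imread('pics/t2.png')[150:300,380:480],(400,600),interpolation=cv2.INTER_CUBIC)
cv2.imwrite('pics/c6.png',np.hstack([np.vstack([a,s]),t]))
E
```

```text
t 22.8 tcp [0.4322 0.3226 0.164 ] out 595.0 lat -50.7 yawerr deg -14.86 tilt [ 0.003  0.002 -1.   ] F [0.2 0.2 0.6] gap 1.0014238094913341
```

View pics/c6.png

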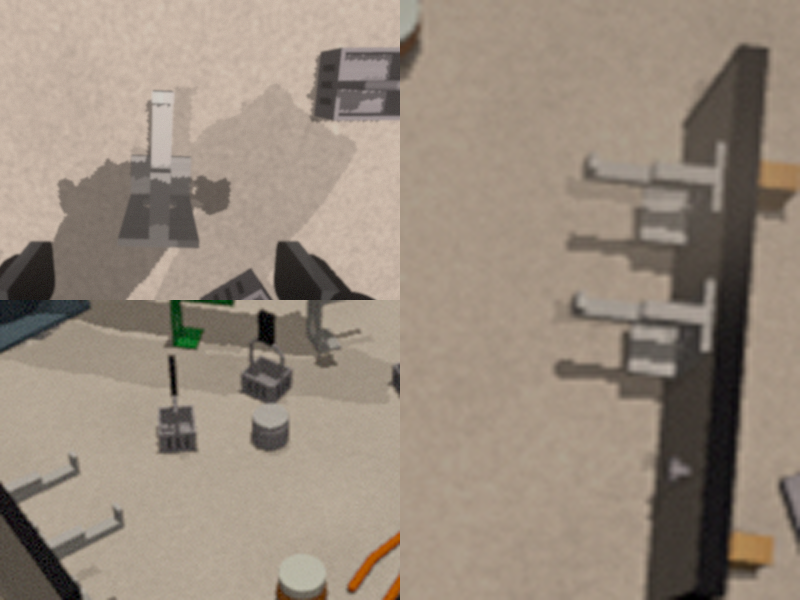

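Two plates now hang level on screws 3 and 2. p3 is under the gripper: its top edge is at about (310,302) and its tip at (312,154).

```bash
python3 gp.py w4 310 302 312 154
```

```text
[0.42147157 0.29834718 0.098     ] [0.45575229 0.37974563 0.104     ] L 0.08832256681838228 hook 67.16174649859184 tool yaw 68.07840653239015 move tool x,y mm -0.28081664664097594 -0.10304926779264495
```

Request:
play_rows:
  increments:
    - [0,0,30,0,0,0.01]
    - [0,0,33,0,0,0]
    - [0,0,33,0,0,0]
    - [0,0,0,0,0,0]
    - [0,0,0,0,0,0]

```text
time: 23.45
tcp_pos: [0.4312, 0.322, 0.0668]
orientation: [0.0, 0.832, 0.556, 0.0]
ft_force: [-0.5, -0.3, -0.3]
finger_gap: 1.001
grasp_force: 0.0
```

Request:
play_rows:
  increments:
    - [0,0,0,0,0,0]
    - [0,0,0,0,0,0]
    - [0,0,0,0,0,0]
    - [0,0,0,0,0,0]
    - [0,0,0,0,0,0]
    - [0,0,0,0,0,0]
    - [0,0,0,0,0,0]
    - [0,0,0,0,0,0]
  claw: 1

```text
time: 24.25
tcp_pos: [0.4307, 0.322, 0.066]
orientation: [-0.0, 0.832, 0.555, 0.0]
ft_force: [-1.9, 0.1, 5.8]
finger_gap: 0.132
grasp_force: 61.7
```

```bash
python3 chk.py 1;python3 go.py 1 62 .161 -0.2
```

```text
t 24.25 tcp [0.4307 0.322  0.066 ] out 594.3 lat -52.1 yawerr deg -15.46 tilt [ 0. -0. -1.] F [-1.9  0.1  5.8] gap 0.13246950139993258
turn tool z -0.26984289813933765 then x,y,z mm -532.3031748654381 51.904428576053924 -94.95326391397984
```

Request:
play_rows:
  increments:
    - [0,0,-30,0,0,0]
    - [0,0,-41,0,0,0]
    - [0,0,-41,0,0,0]
    - [0,0,-41,0,0,0]
    - [0,0,-41,0,0,0]
    - [0,0,0,0,0,-0.135]
    - [0,0,0,0,0,-0.135]
    - [-20,12,0,0,0,0]

```text
time: 25.05
tcp_pos: [0.4385, 0.3031, 0.2594]
orientation: [-0.001, 0.746, 0.666, 0.0]
ft_force: [0.6, 0.2, -1.8]
finger_gap: 0.13
grasp_force: 60.7
```

Request:
play_rows:
  increments:
    - [-42,20,0,0,0,0]
    - [-42,20,0,0,0,0]
    - [-42,0,0,0,0,0]
    - [-42,0,0,0,0,0]
    - [-43,0,0,0,0,0]
    - [-43,0,0,0,0,0]
    - [-43,0,0,0,0,0]
    - [-43,0,0,0,0,0]

```text
time: 25.85
tcp_pos: [0.4372, -0.0437, 0.2594]
orientation: [-0.0, 0.749, 0.662, -0.0]
ft_force: [0.7, 0.8, -2.9]
finger_gap: 0.128
grasp_force: 60.7
```

Request:
play_rows:
  increments:
    - [-43,0,0,0,0,0]
    - [-43,0,0,0,0,0]
    - [-43,0,0,0,0,0]
    - [-40,0,0,0,0,0]
    - [0,0,30,0,0,0]
    - [0,0,35,0,0,0]
    - [0,0,35,0,0,0]
    - [0,0,0,0,0,0]

```text
time: 26.65
tcp_pos: [0.4138, -0.2083, 0.1561]
orientation: [-0.004, 0.749, 0.662, -0.003]
ft_force: [-0.7, 0.2, -2.7]
finger_gap: 0.131
grasp_force: 60.7
```

Request:
play_rows:
  increments:
    - [0,0,0,0,0,0]
    - [0,0,0,0,0,0]

```text
time: 26.85
tcp_pos: [0.4186, -0.2102, 0.1614]
orientation: [0.001, 0.749, 0.662, 0.001]
ft_force: [0.3, -0.7, -1.7]
finger_gap: 0.134
grasp_force: 60.7
```

```bash
python3 chk.py 1
```

```text
t 26.85 tcp [ 0.4186 -0.2102  0.1614] out 64.6 lat 1.2 yawerr deg -0.0 tilt [-0.001  0.003 -1.   ] F [ 0.3 -0.7 -1.7] gap 0.13350527063145826
```

Request:
play_rows:
  increments:
    - [0,0,0,0,0,0]
    - [0,0,0,0,0,0]
    - [0,0,0,0,0,0]

```text
time: 27.15
tcp_pos: [0.418, -0.2096, 0.1606]
orientation: [0.001, 0.749, 0.662, 0.0]
ft_force: [-0.2, -0.5, -2.6]
finger_gap: 0.128
grasp_force: 60.7
```

```bash
python3 chk.py 1
```

```text
t 27.15 tcp [ 0.418  -0.2096  0.1606] out 65.1 lat 0.5 yawerr deg 0.02 tilt [ 0.     0.001 -1.   ] F [-0.2 -0.5 -2.6] gap 0.12826981062017093
```

Request:
play_rows:
  increments:
    - [-5,-0.5,1.5,0,0,0]
    - [-8,0,0,0,0,0]
    - [-8,0,0,0,0,0]
    - [-8,0,0,0,0,0]
    - [-7,0,0,0,0,0]
    - [0,0,0,0,0,0]
    - [0,0,0,0,0,0]

```text
time: 27.85
tcp_pos: [0.4124, -0.2451, 0.1582]
orientation: [-0.0, 0.749, 0.662, 0.0]
ft_force: [-0.6, 1.5, -0.7]
finger_gap: 0.131
grasp_force: 61.0
```

```bash
python3 chk.py 1
```

```text
t 27.85 tcp [ 0.4124 -0.2451  0.1582] out 29.2 lat -0.7 yawerr deg 0.0 tilt [ 0.001 -0.    -1.   ] F [-0.6  1.5 -0.7] gap 0.13083550834326926
```

Request:
play_rows:
  increments:
    - [-1.5,0.5,5,0,0,0]
    - [0,0,6,0,0,0]
    - [0,0,6,0,0,0]
    - [0,0,5,0,0,0]
    - [0,0,0,0,0,0]
    - [0,0,0,0,0,0]

```text
time: 28.45
tcp_pos: [0.4132, -0.2453, 0.1358]
orientation: [-0.001, 0.749, 0.663, 0.0]
ft_force: [1.6, 4.4, -5.4]
finger_gap: 0.131
grasp_force: 60.3
```

```bash
python3 chk.py 1
```

```text
t 28.45 tcp [ 0.4132 -0.2453  0.1358] out 29.1 lat 0.2 yawerr deg 0.11 tilt [ 0.002 -0.001 -1.   ] F [ 1.6  4.4 -5.4] gap 0.131218343317159
```

Request:
play_rows:
  increments:
    - [0,0,3,0,0,0]
    - [0,0,3,0,0,0]
    - [0,0,1.5,0,0,0]
    - [0,0,0.5,0,0,0]
    - [0,0,0,0,0,0]
    - [0,0,0,0,0,0]

```text
time: 29.05
tcp_pos: [0.4138, -0.2454, 0.1293]
orientation: [-0.001, 0.749, 0.663, 0.001]
ft_force: [-1.7, 8.6, 15.7]
finger_gap: 0.135
grasp_force: 63.3
```

Request:
play_rows:
  increments:
    - [0,0,0,0,0,0]
    - [0,0,0,0,0,0]
    - [0,0,0,0,0,0]
    - [0,0,0,0,0,0]
    - [0,0,-20,0,0,0]
    - [0,0,-45,0,0,0]
    - [0,0,-45,0,0,0]
    - [0,0,-45,0,0,0]
  claw: 0

```text
time: 29.85
tcp_pos: [0.4124, -0.247, 0.2849]
orientation: [-0.0, 0.749, 0.662, -0.0]
ft_force: [0.1, -0.8, 0.7]
finger_gap: 0.999
grasp_force: 0.0
```

Request:
play_rows:
  increments:
    - [0,0,-45,0,0,0]
    - [45,6,0,0,0,0]
    - [45,6,0,0,0,0]
    - [45,6,0,0,0,0]
    - [45,6,0,0,0,0]
    - [45,6,0,0,0,0]
    - [45,6,0,0,0,0]
    - [45,6,0,0,0,0]

```text
time: 30.65
tcp_pos: [0.4934, 0.0623, 0.3284]
orientation: [0.0, 0.749, 0.662, 0.0]
ft_force: [1.6, -0.3, 0.5]
finger_gap: 1.0
grasp_force: 0.0
```

Request:
play_rows:
  increments:
    - [45,0,0,0,0,0]
    - [45,0,0,0,0,0]
    - [45,0,0,0,0,0]
    - [0,0,0,0,0,0]
    - [0,0,0,0,0,0]
    - [0,0,0,0,0,0]
    - [0,0,0,0,0,0]

```text
time: 31.35
tcp_pos: [0.51, 0.1929, 0.3284]
orientation: [0.0, 0.75, 0.661, -0.0]
ft_force: [-0.3, -0.3, -0.6]
finger_gap: 0.999
grasp_force: 0.0
```

```bash
python3 chk.py 1; python3 - <<'E'
from h import *
snap('wrist','w5'); snap('scene','s3'); snap('top','t3')
for n,X in [('b1',(.5998,.3261,.138)),('b2',(.4514,.1756,.138)),('b3',(.4416,.0136,.138))]: print(n,proj('w5',X),proj('t3',X),proj('s3',X))
# change check vs initial in top image
a=cv2.imread('pics/top0.png').astype(int);b=cv2.imread('pics/t3.png').astype(int)
for n,(u,v) in {'b1':(245,205),'b2':(296,258),'b3':(348,262)}.items():
    print(n,np.abs(a-b)[v-18:v+18,u-18:u+18].mean())
E
```

```text
t 31.35 tcp [0.51   0.1929 0.3284] out 475.8 lat 42.4 yawerr deg -0.15 tilt [-0.  0. -1.] F [-0.3 -0.3 -0.6] gap 0.9993589836639395
b1 [400.94576097  43.83722382] [237.90812433 199.52233525] [411.57820866 207.57193731]
b2 [252.32169281 243.030074  ] [289.89701202 250.98077729] [333.82323459 206.76568556]
b3 [269.39797192 391.15109138] [348.05232888 254.5083447 ] [285.74265754 230.8132207 ]
b1 32.59722222222222
b2 63.5272633744856
b3 8.517746913580247
```

```bash
python3 - <<'E'
from h import *
tiles('c7',[('w5',350,0,2.8),('w5',215,200,2.8),('w5',215,320,2.8),('s3',270,180,1.6),('t3',320,210,4.2),('t3',410,150,2.1)],266,300,3)
E
```

```text
(no output)
```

View pics/c7.png

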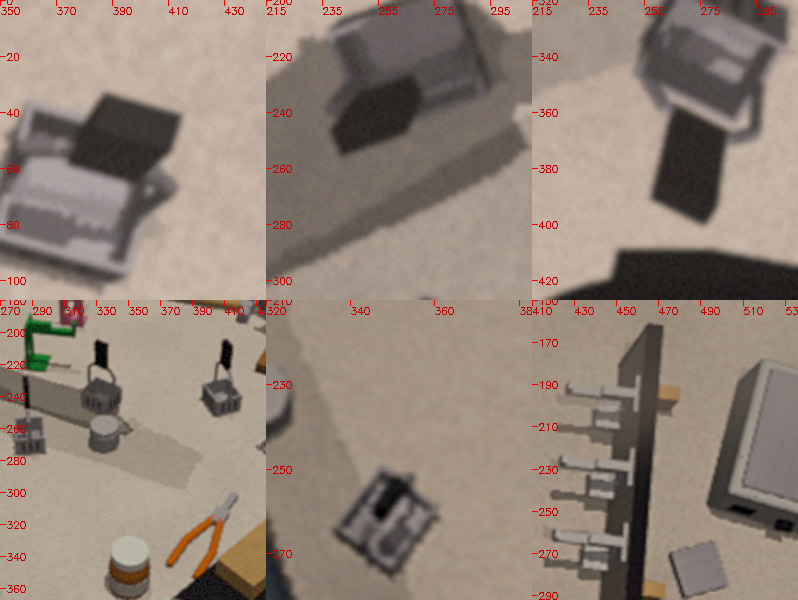

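All three plates hang. The baskets have not moved: tab b1 is at about (400,43), b2 at (253,245) and b3 at (269,390) in w5. I'll take b3 first.

Request:
play_rows:
  increments:
    - [0,0,0,0,0,0.12]
    - [0,0,0,0,0,0.12]
    - [0,0,0,0,0,0.12]
    - [0,0,0,0,0,0.12]
    - [-46,11,30,0,0,0]
    - [-46,11,30,0,0,0]
    - [-47,12,30,0,0,0]
    - [-47,12,30,0,0,0]

```text
time: 32.3
tcp_pos: [0.4492, 0.0344, 0.2216]
orientation: [0.0, 0.885, 0.465, 0.001]
ft_force: [0.8, -0.4, 0.1]
finger_gap: 1.0
grasp_force: 0.0
```

Request:
play_rows:
  increments:
    - [0,0,30,0,0,0]
    - [0,0,0,0,0,0]
    - [0,0,0,0,0,0]
    - [0,0,0,0,0,0]
    - [0,0,0,0,0,0]

```text
time: 32.8
tcp_pos: [0.4512, 0.0369, 0.1934]
orientation: [0.0, 0.885, 0.466, 0.001]
ft_force: [-0.2, -0.5, 0.1]
finger_gap: 1.001
grasp_force: 0.0
```

```bash
cat > tg.py <<'E'
from h import *
import sys
X=np.array([float(a) for a in sys.argv[1:4]]);yawt=float(sys.argv[4])
s=bot.read_state(); M=quat(s['orientation']).as_matrix(); yaw=np.degrees(np.arctan2(M[1,0],M[0,0]));a=np.radians(yawt)
d=(X-s['tcp_pos'])*1e3
print('t',s['time'],s['tcp_pos'].round(4),'turn',-np.radians(yawt-yaw),'xyz',(d[:2]@[np.cos(a),np.sin(a)]).round(1),(d[:2]@[np.sin(a),-np.cos(a)]).round(1),(-d[2]).round(1),'F',s['ft_force'].round(1),s['finger_gap'])
E
python3 tg.py .4416 .0136 .099 55.3
python3 - <<'E'
from h import *
t=snap('top','t4'); a=cv2.imread('pics/top0.png').astype(int);b=cv2.imread('pics/t4.png').astype(int)
for n,(u,v) in {'b1':(245,205),'b2':(296,258)}.items(): print(n,np.abs(a-b)[v-18:v+18,u-18:u+18].mean())
E
```

```text
t 32.8 [0.4512 0.0369 0.1934] turn 0.0040610324994175455 xyz -24.7 5.4 94.4 F [-0.2 -0.5  0.1] 1.00104365416692
b1 1.2003600823045268
b2 1.1463477366255144
```

Request:
play_rows:
  increments:
    - [-12,2.5,0,0,0,0]
    - [-13,3,0,0,0,0]
    - [0,0,0,0,0,0]
    - [0,0,0,0,0,0]
    - [0,0,0,0,0,0]

```text
time: 33.35
tcp_pos: [0.4404, 0.0125, 0.1922]
orientation: [-0.0, 0.885, 0.465, 0.0]
ft_force: [-0.1, -0.0, 0.3]
finger_gap: 1.002
grasp_force: 0.0
```

```bash
python3 tg.py .4416 .0136 .099 55.3
```

```text
t 33.35 [0.4404 0.0125 0.1922] turn 0.002617917677179875 xyz 1.6 0.3 93.2 F [-0.1 -0.   0.3] 1.0018436440980107
```

Request:
play_rows:
  increments:
    - [1,0,23,0,0,0]
    - [0,0,23,0,0,0]
    - [0,0,23,0,0,0]
    - [0,0,24,0,0,0]
    - [0,0,0,0,0,0]
    - [0,0,0,0,0,0]

```text
time: 33.95
tcp_pos: [0.4409, 0.0132, 0.0994]
orientation: [-0.0, 0.885, 0.465, -0.0]
ft_force: [-0.2, 0.3, -0.1]
finger_gap: 0.999
grasp_force: 0.0
```

```bash
python3 tg.py .4416 .0136 .099 55.3
```

```text
t 33.95 [0.4409 0.0132 0.0994] turn 0.002830893898219174 xyz 0.7 0.3 0.4 F [-0.2  0.3 -0.1] 0.9987676677545277
```

Request:
play_rows:
  increments:
    - [0,0,0,0,0,0]
    - [0,0,0,0,0,0]
    - [0,0,0,0,0,0]
    - [0,0,0,0,0,0]
    - [0,0,0,0,0,0]
    - [0,0,0,0,0,0]
    - [0,0,0,0,0,0]
    - [0,0,0,0,0,0]
  claw: 1

```text
time: 34.75
tcp_pos: [0.4409, 0.0135, 0.0997]
orientation: [-0.0, 0.885, 0.465, 0.0]
ft_force: [-1.6, 1.3, 6.9]
finger_gap: 0.271
grasp_force: 58.5
```

```bash
python3 tg.py .4416 .0136 .099 55.3; python3 go.py 1 150 .192 0
```

```text
t 34.75 [0.4409 0.0135 0.0997] turn 0.0026423057578333644 xyz 0.5 0.5 0.7 F [-1.6  1.3  6.9] 0.27082976499671935
turn tool z -0.4799412324185989 then x,y,z mm -139.36096094104735 4.113841140233023 -92.31623095854266
```

Request:
play_rows:
  increments:
    - [0,0,-30,0,0,0]
    - [0,0,-31,0,0,0]
    - [0,0,-32,0,0,0]
    - [0,0,0,0,0,-0.12]
    - [0,0,0,0,0,-0.12]
    - [0,0,0,0,0,-0.12]
    - [0,0,0,0,0,-0.12]
    - [0,0,0,0,0,0]

```text
time: 35.55
tcp_pos: [0.4406, 0.0131, 0.1921]
orientation: [-0.0, 0.749, 0.663, -0.0]
ft_force: [-0.8, 0.9, -1.9]
finger_gap: 0.271
grasp_force: 59.3
```

Request:
play_rows:
  increments:
    - [-25,1,0,0,0,0]
    - [-28,1,0,0,0,0]
    - [-28,1,0,0,0,0]
    - [-28,1,0,0,0,0]
    - [-25,0,0,0,0,0]
    - [0,0,0,0,0,0]
    - [0,0,0,0,0,0]
    - [0,0,0,0,0,0]

```text
time: 36.35
tcp_pos: [0.4285, -0.1193, 0.1921]
orientation: [-0.0, 0.749, 0.662, 0.0]
ft_force: [-0.0, -0.5, -1.7]
finger_gap: 0.27
grasp_force: 59.3
```

```bash
python3 chk.py 1; python3 go.py 1 72 .1927 0
```

```text
t 36.35 tcp [ 0.4285 -0.1193  0.1921] out 156.0 lat -0.2 yawerr deg -0.0 tilt [ 0. -0. -1.] F [-0.  -0.5 -1.7] gap 0.27027828549765176
turn tool z -7.007685916599792e-05 then x,y,z mm -84.03565327598439 0.16138611573458966 -0.629702980217306
```

Request:
play_rows:
  increments:
    - [-14,0,-0.5,0,0,0]
    - [-15,0,0,0,0,0]
    - [-15,0,0,0,0,0]
    - [-15,0,0,0,0,0]
    - [-13,0,0,0,0,0]
    - [-12,0,0,0,0,0]
    - [0,0,0,0,0,0]
    - [0,0,0,0,0,0]

```text
time: 37.15
tcp_pos: [0.4182, -0.203, 0.1926]
orientation: [-0.0, 0.749, 0.662, 0.0]
ft_force: [0.0, -0.1, -2.0]
finger_gap: 0.27
grasp_force: 59.3
```

```bash
python3 chk.py 1
```

```text
t 37.15 tcp [ 0.4182 -0.203   0.1926] out 71.7 lat -0.1 yawerr deg 0.02 tilt [ 0. -0. -1.] F [ 0.  -0.1 -2. ] gap 0.2703172860936419
```

Request:
play_rows:
  increments:
    - [0,0,6,0,0,0]
    - [0,0,6,0,0,0]
    - [0,0,6,0,0,0]
    - [0,0,5,0,0,0]
    - [0,0,2,0,0,0]
    - [0,0,0,0,0,0]
    - [0,0,0,0,0,0]

```text
time: 37.85
tcp_pos: [0.4182, -0.2038, 0.1677]
orientation: [0.0, 0.749, 0.662, 0.0]
ft_force: [0.5, -0.4, -1.6]
finger_gap: 0.272
grasp_force: 59.3
```

```bash
python3 chk.py 1
```

```text
t 37.85 tcp [ 0.4182 -0.2038  0.1677] out 71.0 lat -0.0 yawerr deg -0.0 tilt [-0.  0. -1.] F [ 0.5 -0.4 -1.6] gap 0.2721726979876973
```

Request:
play_rows:
  increments:
    - [0,0,1,0,0,0]
    - [0,0,0.5,0,0,0]
    - [0,0,0,0,0,0]
    - [0,0,0,0,0,0]

```text
time: 38.25
tcp_pos: [0.4182, -0.2037, 0.1662]
orientation: [0.0, 0.749, 0.662, 0.0]
ft_force: [-0.2, -0.4, -1.6]
finger_gap: 0.266
grasp_force: 59.3
```

Request:
play_rows:
  increments:
    - [0,0,0,0,0,0]
    - [0,0,0,0,0,0]
    - [0,0,0,0,0,0]
    - [0,0,0,0,0,0]
    - [0,0,-15,0,0,0]
    - [0,0,-30,0,0,0]
    - [0,0,-35,0,0,0]
    - [0,0,-35,0,0,0]
  claw: 0

```text
time: 39.05
tcp_pos: [0.4177, -0.2037, 0.2823]
orientation: [-0.0, 0.749, 0.662, -0.0]
ft_force: [-0.1, 0.6, 0.5]
finger_gap: 1.0
grasp_force: 0.0
```

```bash
python3 - <<'E'
from h import *
snap('wrist','w6'); snap('top','t5'); b=cv2.imread('pics/t5.png').astype(int);a=cv2.imread('pics/top0.png').astype(int)
for n,(u,v) in {'b1':(245,205),'b2':(296,258)}.items(): print(n,np.abs(a-b)[v-18:v+18,u-18:u+18].mean())
E
python3 tg.py .4515 .174 .2 102.6
```

```text
b1 1.1723251028806585
b2 1.1386316872427984
t 39.15 [ 0.4206 -0.2049  0.2854] turn -0.3431636576092955 xyz 363.1 112.8 85.4 F [0.1 0.8 0.1] 1.001878002753951
```

Request:
play_rows:
  increments:
    - [0,0,0,0,0,-0.114]
    - [0,0,0,0,0,-0.114]
    - [0,0,0,0,0,-0.115]
    - [45,14,0,0,0,0]
    - [45,14,0,0,0,0]
    - [45,14,0,0,0,0]
    - [45,14,0,0,0,0]
    - [45,14,0,0,0,0]

```text
time: 39.95
tcp_pos: [0.4369, 0.033, 0.2807]
orientation: [-0.0, 0.625, 0.78, 0.0]
ft_force: [1.8, -0.5, 0.5]
finger_gap: 1.002
grasp_force: 0.0
```

Request:
play_rows:
  increments:
    - [45,14,15,0,0,0]
    - [45,14,20,0,0,0]
    - [45,14,20,0,0,0]
    - [0,0,20,0,0,0]
    - [0,0,0,0,0,0]
    - [0,0,0,0,0,0]
    - [0,0,0,0,0,0]

```text
time: 40.65
tcp_pos: [0.4493, 0.1688, 0.208]
orientation: [0.0, 0.626, 0.78, 0.0]
ft_force: [0.3, -0.1, 0.3]
finger_gap: 0.998
grasp_force: 0.0
```

```bash
python3 tg.py .4515 .174 .099 102.6
```

```text
t 40.65 [0.4493 0.1688 0.208 ] turn -0.0021876992096261667 xyz 4.6 3.2 109.0 F [ 0.3 -0.1  0.3] 0.998442648309317
```

Request:
play_rows:
  increments:
    - [4,3,19,0,0,0]
    - [0,0,30,0,0,0]
    - [0,0,30,0,0,0]
    - [0,0,30,0,0,0]
    - [0,0,0,0,0,0]
    - [0,0,0,0,0,0]

```text
time: 41.25
tcp_pos: [0.4514, 0.174, 0.0991]
orientation: [0.0, 0.626, 0.78, 0.0]
ft_force: [0.2, 0.2, -0.1]
finger_gap: 0.999
grasp_force: 0.0
```

Request:
play_rows:
  increments:
    - [0,0,0,0,0,0]
    - [0,0,0,0,0,0]
    - [0,0,0,0,0,0]
    - [0,0,0,0,0,0]
    - [0,0,0,0,0,0]
    - [0,0,0,0,0,0]
    - [0,0,0,0,0,0]
    - [0,0,0,0,0,0]
  claw: 1

```text
time: 42.05
tcp_pos: [0.4507, 0.1745, 0.0984]
orientation: [-0.0, 0.625, 0.78, 0.0]
ft_force: [-2.3, -0.5, 5.8]
finger_gap: 0.273
grasp_force: 59.8
```

```bash
python3 tg.py .4515 .174 .099 102.6; python3 go.py 2 156 .193 0
```

```text
t 42.05 [0.4507 0.1745 0.0984] turn 0.00016409939477818433 xyz -0.7 0.7 -0.6 F [-2.3 -0.5  5.8] 0.27284079412204537
turn tool z 0.3431212974116638 then x,y,z mm -294.7186386010833 114.18562265711459 -94.56875511409135
```

Request:
play_rows:
  increments:
    - [0,0,-30,0,0,0]
    - [0,0,-31,0,0,0]
    - [0,0,-32,0,0,0]
    - [0,0,0,0,0,0.114]
    - [0,0,0,0,0,0.114]
    - [0,0,0,0,0,0.115]
    - [-25,15,0,0,0,0]
    - [-30,20,0,0,0,0]

```text
time: 42.85
tcp_pos: [0.4782, 0.1165, 0.1908]
orientation: [-0.0, 0.748, 0.664, -0.0]
ft_force: [1.7, -1.0, -1.5]
finger_gap: 0.272
grasp_force: 59.4
```

Request:
play_rows:
  increments:
    - [-40,20,0,0,0,0]
    - [-40,20,0,0,0,0]
    - [-40,20,0,0,0,0]
    - [-40,19,0,0,0,0]
    - [-40,0,0,0,0,0]
    - [-40,0,0,0,0,0]
    - [0,0,0,0,0,0]
    - [0,0,0,0,0,0]

```text
time: 43.65
tcp_pos: [0.5271, -0.1332, 0.1908]
orientation: [-0.0, 0.75, 0.661, -0.0]
ft_force: [0.2, 0.1, -1.4]
finger_gap: 0.268
grasp_force: 59.4
```

Request:
play_rows:
  increments:
    - [0,0,0,0,0,0]
    - [0,0,0,0,0,0]

```text
time: 43.85
tcp_pos: [0.5279, -0.1306, 0.1909]
orientation: [-0.0, 0.748, 0.663, 0.0]
ft_force: [-0.2, -0.2, -1.0]
finger_gap: 0.27
grasp_force: 59.4
```

```bash
python3 chk.py 2; python3 go.py 2 72 .1914 0
```

```text
t 43.85 tcp [ 0.5279 -0.1306  0.1909] out 157.4 lat -0.1 yawerr deg 0.15 tilt [ 0.001 -0.    -1.   ] F [-0.2 -0.2 -1. ] gap 0.27021451677523156
turn tool z 0.002575987023260052 then x,y,z mm -85.36133489993277 0.1157138246654639 -0.4791241376772837
```

Request:
play_rows:
  increments:
    - [-14,0,-0.5,0,0,0]
    - [-15,0,0,0,0,0]
    - [-15,0,0,0,0,0]
    - [-15,0,0,0,0,0]
    - [-14,0,0,0,0,0]
    - [-12,0,0,0,0,0]
    - [0,0,0,0,0,0]
    - [0,0,0,0,0,0]

```text
time: 44.65
tcp_pos: [0.5173, -0.2166, 0.1915]
orientation: [-0.0, 0.749, 0.662, 0.0]
ft_force: [0.0, 1.1, -1.9]
finger_gap: 0.272
grasp_force: 59.4
```

```bash
python3 chk.py 2
```

```text
t 44.65 tcp [ 0.5173 -0.2166  0.1915] out 70.8 lat -0.1 yawerr deg -0.02 tilt [ 0. -0. -1.] F [ 0.   1.1 -1.9] gap 0.27193663594462003
```

Request:
play_rows:
  increments:
    - [0,0,6,0,0,0]
    - [0,0,6,0,0,0]
    - [0,0,6,0,0,0]
    - [0,0,5,0,0,0]
    - [0,0,2,0,0,0]
    - [0,0,1,0,0,0]
    - [0,0,0,0,0,0]
    - [0,0,0,0,0,0]

```text
time: 45.45
tcp_pos: [0.5174, -0.2168, 0.1658]
orientation: [0.0, 0.749, 0.662, 0.0]
ft_force: [-0.9, 0.2, -1.8]
finger_gap: 0.269
grasp_force: 59.4
```

```bash
python3 chk.py 2
```

```text
t 45.45 tcp [ 0.5174 -0.2168  0.1658] out 70.6 lat 0.1 yawerr deg 0.0 tilt [-0.  0. -1.] F [-0.9  0.2 -1.8] gap 0.2693114415940611
```

Request:
play_rows:
  increments:
    - [0,0,0.5,0,0,0]
    - [0,0,0,0,0,0]
    - [0,0,0,0,0,0]

```text
time: 45.75
tcp_pos: [0.5173, -0.2167, 0.1652]
orientation: [0.0, 0.749, 0.662, 0.0]
ft_force: [-0.3, 0.9, -2.3]
finger_gap: 0.269
grasp_force: 59.4
```

Request:
play_rows:
  increments:
    - [0,0,0,0,0,0]
    - [0,0,0,0,0,0]
    - [0,0,0,0,0,0]
    - [0,0,0,0,0,0]
    - [0,0,-15,0,0,0]
    - [0,0,-30,0,0,0]
    - [0,0,-35,0,0,0]
    - [0,0,-35,0,0,0]
  claw: 0

```text
time: 46.55
tcp_pos: [0.5169, -0.2166, 0.2813]
orientation: [-0.0, 0.749, 0.662, -0.0]
ft_force: [0.3, 0.2, -0.1]
finger_gap: 0.994
grasp_force: 0.0
```

```bash
python3 - <<'E'
from h import *
snap('top','t6'); b=cv2.imread('pics/t6.png').astype(int);a=cv2.imread('pics/top0.png').astype(int)
for n,(u,v) in {'b1':(245,205)}.items(): print(n,np.abs(a-b)[v-18:v+18,u-18:u+18].mean())
E
python3 tg.py .5998 .3261 .2 67
```

```text
b1 1.3641975308641976
t 46.6 [ 0.5199 -0.2181  0.2874] turn 0.27785274873310695 xyz 532.1 -139.1 87.4 F [ 2.2 -1.5  3.2] 1.000906974725955
```

Request:
play_rows:
  increments:
    - [0,0,0,0,0,0.139]
    - [0,0,0,0,0,0.139]
    - [44,-12,0,0,0,0]
    - [44,-12,0,0,0,0]
    - [44,-12,0,0,0,0]
    - [44,-12,0,0,0,0]
    - [44,-12,0,0,0,0]
    - [44,-12,0,0,0,0]

```text
time: 47.4
tcp_pos: [0.554, 0.0563, 0.2801]
orientation: [0.0, 0.834, 0.552, 0.0]
ft_force: [-0.3, 0.1, -0.2]
finger_gap: 0.998
grasp_force: 0.0
```

Request:
play_rows:
  increments:
    - [44,-11,0,0,0,0]
    - [44,-11,0,0,0,0]
    - [44,-11,0,0,0,0]
    - [44,-11,20,0,0,0]
    - [44,-11,30,0,0,0]
    - [44,-11,25,0,0,0]
    - [0,0,0,0,0,0]
    - [0,0,0,0,0,0]

```text
time: 48.2
tcp_pos: [0.5946, 0.319, 0.2069]
orientation: [0.0, 0.833, 0.553, -0.001]
ft_force: [1.2, -0.4, 0.0]
finger_gap: 0.998
grasp_force: 0.0
```

Request:
play_rows:
  increments:
    - [0,0,0,0,0,0]
    - [0,0,0,0,0,0]

```text
time: 48.4
tcp_pos: [0.5965, 0.3164, 0.2096]
orientation: [0.0, 0.834, 0.551, 0.001]
ft_force: [0.1, -0.3, -0.4]
finger_gap: 0.998
grasp_force: 0.0
```

```bash
python3 tg.py .5998 .3261 .099 67
```

```text
t 48.4 [0.5965 0.3164 0.2096] turn -0.002030111913676698 xyz 10.2 -0.7 110.6 F [ 0.1 -0.3 -0.4] 0.9976568124372265
```

Request:
play_rows:
  increments:
    - [9,-1,0,0,0,0]
    - [0,0,27,0,0,0]
    - [0,0,27,0,0,0]
    - [0,0,27,0,0,0]
    - [0,0,26,0,0,0]
    - [0,0,0,0,0,0]
    - [0,0,0,0,0,0]
    - [0,0,0,0,0,0]

```text
time: 49.2
tcp_pos: [0.5994, 0.3274, 0.1035]
orientation: [0.0, 0.834, 0.552, 0.002]
ft_force: [-0.4, -0.5, 0.0]
finger_gap: 0.999
grasp_force: 0.0
```

```bash
python3 tg.py .5998 .3261 .099 67
```

```text
t 49.2 [0.5994 0.3274 0.1035] turn 0.00017133474918850738 xyz -1.1 0.9 4.5 F [-0.4 -0.5  0. ] 0.9992167731492355
```

Request:
play_rows:
  increments:
    - [-1,1,4,0,0,0]
    - [0,0,0,0,0,0]
    - [0,0,0,0,0,0]
    - [0,0,0,0,0,0]

```text
time: 49.6
tcp_pos: [0.5987, 0.3256, 0.0976]
orientation: [-0.0, 0.834, 0.552, 0.0]
ft_force: [0.5, -0.6, -0.1]
finger_gap: 0.996
grasp_force: 0.0
```

Request:
play_rows:
  increments:
    - [0,0,0,0,0,0]
    - [0,0,0,0,0,0]
    - [0,0,0,0,0,0]
    - [0,0,0,0,0,0]
    - [0,0,0,0,0,0]
    - [0,0,0,0,0,0]
    - [0,0,0,0,0,0]
    - [0,0,0,0,0,0]
  claw: 1

```text
time: 50.4
tcp_pos: [0.5985, 0.3256, 0.0973]
orientation: [-0.0, 0.834, 0.552, -0.0]
ft_force: [-0.3, 1.3, -0.6]
finger_gap: 0.271
grasp_force: 58.6
```

```bash
python3 tg.py .5998 .3261 .099 67; python3 go.py 3 156 .193 0
```

```text
t 50.4 [0.5985 0.3256 0.0973] turn 0.0006006605067353363 xyz 1.0 1.0 -1.7 F [-0.3  1.3 -0.6] 0.27077004168216917
turn tool z -0.27777935518636027 then x,y,z mm -462.9192322724691 86.02226484864877 -95.68143822084757
```

Request:
play_rows:
  increments:
    - [0,0,-30,0,0,0]
    - [0,0,-31,0,0,0]
    - [0,0,-32,0,0,0]
    - [0,0,0,0,0,-0.139]
    - [0,0,0,0,0,-0.139]
    - [-30,6,0,0,0,0]
    - [-43,8,0,0,0,0]
    - [-43,8,0,0,0,0]

```text
time: 51.2
tcp_pos: [0.606, 0.2067, 0.1902]
orientation: [0.0, 0.749, 0.663, -0.0]
ft_force: [0.8, -0.1, -0.6]
finger_gap: 0.271
grasp_force: 59.0
```

Request:
play_rows:
  increments:
    - [-43,8,0,0,0,0]
    - [-43,8,0,0,0,0]
    - [-43,8,0,0,0,0]
    - [-43,8,0,0,0,0]
    - [-43,8,0,0,0,0]
    - [-43,8,0,0,0,0]
    - [-43,8,0,0,0,0]
    - [-40,8,0,0,0,0]

```text
time: 52.0
tcp_pos: [0.6275, -0.141, 0.1904]
orientation: [0.0, 0.749, 0.662, -0.0]
ft_force: [0.4, -0.1, -2.0]
finger_gap: 0.269
grasp_force: 59.0
```

Request:
play_rows:
  increments:
    - [0,0,0,0,0,0]
    - [0,0,0,0,0,0]
    - [0,0,0,0,0,0]
    - [0,0,0,0,0,0]

```text
time: 52.4
tcp_pos: [0.6281, -0.1366, 0.1903]
orientation: [-0.0, 0.748, 0.663, 0.0]
ft_force: [-0.3, 0.4, -1.4]
finger_gap: 0.27
grasp_force: 59.0
```

```bash
python3 chk.py 3; python3 go.py 3 72 .1903 0
```

```text
t 52.4 tcp [ 0.6281 -0.1366  0.1903] out 163.8 lat 0.1 yawerr deg 0.15 tilt [ 0.001 -0.    -1.   ] F [-0.3  0.4 -1.4] gap 0.2695290162073816
turn tool z 0.0025719848717852814 then x,y,z mm -91.83607914504218 -0.056730596008749044 -0.031119440549537414
```

Request:
play_rows:
  increments:
    - [-16,0,0,0,0,0]
    - [-16,0,0,0,0,0]
    - [-16,0,0,0,0,0]
    - [-16,0,0,0,0,0]
    - [-15,0,0,0,0,0]
    - [-13,0,0,0,0,0]
    - [0,0,0,0,0,0]
    - [0,0,0,0,0,0]

```text
time: 53.2
tcp_pos: [0.6166, -0.2297, 0.1903]
orientation: [-0.0, 0.749, 0.662, 0.0]
ft_force: [-0.4, 0.2, -0.9]
finger_gap: 0.271
grasp_force: 59.0
```

```bash
python3 chk.py 3
```

```text
t 53.2 tcp [ 0.6166 -0.2297  0.1903] out 70.0 lat 0.1 yawerr deg -0.02 tilt [ 0.001 -0.    -1.   ] F [-0.4  0.2 -0.9] gap 0.2707556356218536
```

Request:
play_rows:
  increments:
    - [0,0,6,0,0,0]
    - [0,0,6,0,0,0]
    - [0,0,6,0,0,0]
    - [0,0,5,0,0,0]
    - [0,0,2,0,0,0]
    - [0,0,1,0,0,0]
    - [0,0,0,0,0,0]
    - [0,0,0,0,0,0]

```text
time: 54.0
tcp_pos: [0.6168, -0.23, 0.1647]
orientation: [0.0, 0.749, 0.662, 0.0]
ft_force: [-0.3, -0.9, -0.2]
finger_gap: 0.267
grasp_force: 59.0
```

```bash
python3 chk.py 3
```

```text
t 54.0 tcp [ 0.6168 -0.23    0.1647] out 69.8 lat 0.3 yawerr deg 0.0 tilt [-0.  0. -1.] F [-0.3 -0.9 -0.2] gap 0.2669050532968926
```

Request:
play_rows:
  increments:
    - [0,0,0.5,0,0,0]
    - [0,0,0,0,0,0]
    - [0,0,0,0,0,0]

```text
time: 54.3
tcp_pos: [0.6166, -0.2299, 0.164]
orientation: [0.0, 0.749, 0.662, 0.0]
ft_force: [-0.5, -0.9, -1.4]
finger_gap: 0.269
grasp_force: 59.0
```

Request:
play_rows:
  increments:
    - [0,0,0,0,0,0]
    - [0,0,0,0,0,0]
    - [0,0,0,0,0,0]
    - [0,0,0,0,0,0]
    - [0,0,-15,0,0,0]
    - [0,0,-30,0,0,0]
    - [0,0,-45,0,0,0]
    - [0,0,-45,0,0,0]
  claw: 0

```text
time: 55.1
tcp_pos: [0.6163, -0.2299, 0.3014]
orientation: [0.0, 0.749, 0.662, -0.0]
ft_force: [0.4, -0.2, 0.9]
finger_gap: 0.999
grasp_force: 0.0
```

Request:
play_rows:
  increments:
    - [0,0,-20,0,0,0]
    - [45,0,0,0,0,0]
    - [45,0,0,0,0,0]
    - [45,0,0,0,0,0]
    - [45,0,0,0,0,0]
    - [20,0,0,0,0,0]
    - [0,0,0,0,0,0]
    - [0,0,0,0,0,0]

```text
time: 55.9
tcp_pos: [0.6412, -0.032, 0.3199]
orientation: [0.001, 0.749, 0.662, 0.0]
ft_force: [-0.6, -1.0, 0.5]
finger_gap: 0.994
grasp_force: 0.0
```

Request:
play_rows:
  increments:
    - [0,0,0,0,0,0]
    - [0,0,0,0,0,0]
    - [0,0,0,0,0,0]
    - [0,0,0,0,0,0]
    - [0,0,0,0,0,0]
    - [0,0,0,0,0,0]
    - [0,0,0,0,0,0]
    - [0,0,0,0,0,0]

```text
time: 56.7
tcp_pos: [0.6411, -0.0313, 0.3189]
orientation: [0.0, 0.749, 0.662, -0.0]
ft_force: [0.2, -0.2, 0.0]
finger_gap: 1.002
grasp_force: 0.0
```

```bash
python3 chk.py 3; python3 - <<'E'
from h import *
snap('wrist','w9'); snap('scene','s9'); snap('top','t9')
tiles('c9',[('t9',390,150,2.6),('s9',140,200,1.9),('w9',120,200,1.0),('t9',150,120,1.2)],400,300,2)
E
```

```text
t 56.7 tcp [ 0.6411 -0.0313  0.3189] out 269.9 lat 0.1 yawerr deg 0.01 tilt [-0. -0. -1.] F [ 0.2 -0.2  0. ] gap 1.0017091870815888
```

View pics/c9.png

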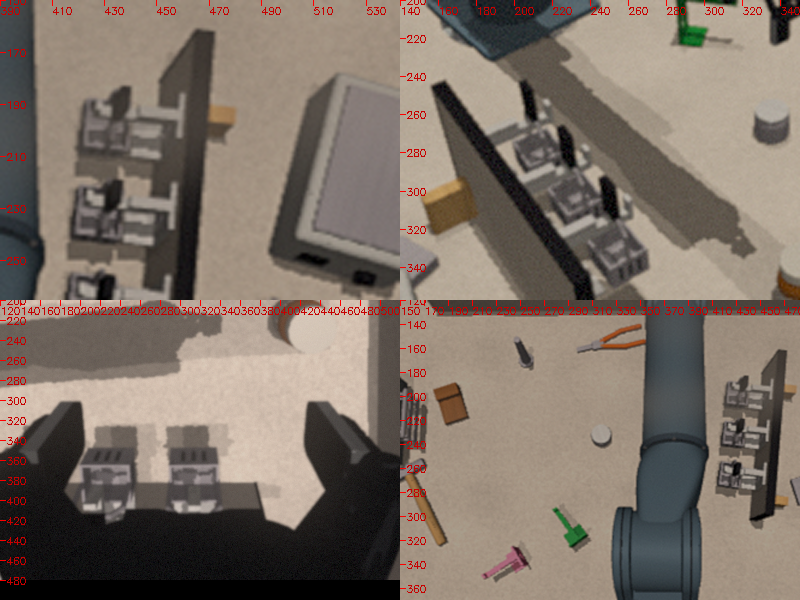

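```bash
python3 - <<'E'
from h import *
for n,(x,y) in {'s3':(.6168,-.23),'s2':(.5174,-.2168),'s1':(.4182,-.2037)}.items():
    for z in (.067,.205):
        a=proj('t9',(x,y,z));b=proj('s9',(x,y,z)); print(n,z,'t9 tile',((a-[390,150])*2.6).round(),'s9 tile',((b-[140,200])*1.9+[400,0]).round())
print(bot.read_state()['time'])
E
```

```text
s3 0.067 t9 tile [102. 130.] s9 tile [615. 263.]
s3 0.205 t9 tile [126.  96.] s9 tile [603. 181.]
s2 0.067 t9 tile [ 93. 216.] s9 tile [576. 211.]
s2 0.205 t9 tile [116. 189.] s9 tile [561. 130.]
s1 0.067 t9 tile [ 85. 303.] s9 tile [540. 165.]
s1 0.205 t9 tile [107. 284.] s9 tile [524.  84.]
56.85
```

```bash
python3 -c "
from rig import hand_in
print(hand_in())"
```

```text
the job is handed in; nothing more can be done
None
```

I handed the job in at about 57 s: all three hook plates hang on the screws with one basket upright on each hook, and nothing else on the bench was moved that I could see; `hand_in()` gave no verdict.

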